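# Put returned medicines back into their stock bins

### The job

Put the five medicines returned from the ward, which stand mixed on the worktop in front of the bins (two small vials, a large vial, a tablet bottle and a carton of ampoules), back into stock: each goes into the blue bin that already holds its kind, in the free room in front of the stock, on the bin's floor. Stand the vials and the bottle upright and lay the carton flat; set the glass vials down, do not drop them. Leave the pulse oximeter where it lies among them.

Things in the scene. Friction and masses are not known exactly. Their poses are not given: they have to be found in the camera images.
- small_vial_1: Small injection vial, clear glass with paper label and aluminium crimp cap, 24 mm diameter, 50 mm tall (full diameter up to 31 mm, then shoulder, neck and a 15 mm cap), about 30 g, standing upright; one of two alike. Origin at the centre of its underside, z up.
- small_vial_2: Small injection vial, clear glass with paper label and aluminium crimp cap, 24 mm diameter, 50 mm tall (full diameter up to 31 mm, then shoulder, neck and a 15 mm cap), about 30 g, standing upright; one of two alike. Origin at the centre of its underside, z up.
- large_vial: Large injection vial of the same make as the small ones, clear glass with paper label and aluminium crimp cap, 44 mm diameter, 70 mm tall (full diameter up to 43 mm, then shoulder, neck and a 27 mm cap), about 95 g, standing upright. Origin at the centre of its underside, z up.
- tablet_bottle: Straight-sided white plastic tablet bottle with a ribbed white screw cap as wide as itself, 48 mm diameter, 72 mm tall, about 70 g, standing upright. Origin at the centre of its underside, z up.
- ampoule_carton: Flat white folding carton of ampoules with a grey band, 80 (x) x 42 (y) x 28 mm high, about 60 g, lying flat on the table, turned anyhow. Origin at the centre of its underside, x along its length, z up.
- bin_small_vials: Fixed blue open-fronted bin of small vials, else like the other bins: 180 (x) x 110 (y) x 75 mm high, walls 3 mm, floor 4 mm. Origin: centre of underside. The low front (-x, 35 mm lip) faces the robot; the sides rise from it at 45 degrees to 75 mm. Fixed stock at the back: six small vials, two rows of three, 50 mm tall; free floor before it from x = -87 to 33 mm, y = +-52 mm.
- bin_large_vials: Fixed blue open-fronted bin of large vials, else like the other bins: 180 (x) x 110 (y) x 75 mm high, walls 3 mm, floor 4 mm. Origin: centre of underside. The low front (-x, 35 mm lip) faces the robot; the sides rise from it at 45 degrees to 75 mm. Fixed stock at the back: two large vials side by side, 70 mm tall; free floor before it from x = -87 to 40 mm, y = +-52 mm.
- bin_tablets: Fixed blue open-fronted bin of tablet bottles, else like the other bins: 180 (x) x 110 (y) x 75 mm high, walls 3 mm, floor 4 mm. Origin: centre of underside. The low front (-x, 35 mm lip) faces the robot; the sides rise from it at 45 degrees to 75 mm. Fixed stock at the back: two white tablet bottles side by side, 72 mm tall; free floor before it from x = -87 to 36 mm, y = +-52 mm.
- bin_cartons: Fixed blue open-fronted bin of ampoule cartons, else like the other bins: 180 (x) x 110 (y) x 75 mm high, walls 3 mm, floor 4 mm. Origin: centre of underside. The low front (-x, 35 mm lip) faces the robot; the sides rise from it at 45 degrees to 75 mm. Fixed stock at the back: two flat cartons, one on the other, lying across the bin, together 57 mm high; free floor before it from x = -87 to 41 mm, y = +-52 mm.
- oximeter: Pulse oximeter lying among the medicines, not to be moved: a white and grey finger clip with a small dark display, 58 (x) x 34 (y) x 31 mm high. Origin at the centre of its underside.

How it is judged:
By the outcome, as a careful person would: the job done as asked, in the order asked, and still so for the second after the job is handed in, with the robot touching nothing.
It also fails if it takes over 128 s, if anything falls off the work surface, if the arm or the gripper's body presses on something with over 40 N, if the wrist force passes 120 N, or if a joint passes its speed limit or range.

### The arm

A 6-joint arm with a two-finger parallel gripper is mounted at the origin on the work surface. World frame = base frame: x ahead of the robot, y to its left, z up, the work surface at z = 0. Lengths are in m, angles in rad, forces in N, time in s.
With the tool pointing down it reaches from about 0.35 to 0.925 m from the base axis. Payload 6.4 kg.
Tool frame: the origin (TCP) lies between the finger pads; the fingertips stand 17 mm ahead of it and the grasp point (between the pads) lies 2 mm behind it; z points along the fingers, y is the line along which they close (so a half turn about z gives the same grasp; the last joint's range is limited). The gripper opens to 94 mm and grips with 3 to 60 N. Pads are 16 mm wide; open, the fingers measure 119 mm over their backs; the gripper's body (75 mm by 177 mm) begins 78 mm behind the grasp point.
Start: joints at [0.929, 0.245, 1.558, -0, 1.339, -0.174], TCP at [0.293, 0.58, 0.222] pointing down, gripper open.
Joint ranges: [-3.13, 3.13], [-1.02, 2.26], [0.13, 2.54], [-0.95, 4.09], [0.21, 2.88], [-2.74, 2.74]. Speed limits (rad/s): [2.57, 2.57, 3.14, 3.14, 3.14, 3.14].

### API

Orientations are given as a unit quaternion [w, x, y, z].
In Python, from workcell import arm gives the robot as it stands.
- The arm moves only by the tool carry_out, never from a script. Its argument "commands" is a list of rows, each an object of numbers: "tx", "ty", "tz": the shift along the world's x, y, z each as a share of 0.03 m, from -1 to 1; "wx", "wy", "wz": the turn, a rotation vector about the world's x, y, z each as a share of 4 degrees, from -1 to 1; "hand": the gripper command: -1 is fully open, 1 is shut, values between are in proportion. In form: [{"tx": .., "ty": .., "tz": .., "wx": .., "wy": .., "wz": .., "hand": ..}, ...]. A call has 1 to 5 rows; each row shifts and turns the commanded pose from where the row before left it; what a row does not reach is not made up. A row lasts 1/12 s, in which the tool goes at most 41.7 mm and 7.16 degrees, less where a joint would pass 70% of its speed; a pose out of reach is approached as far as the arm can. A call with a number of a shift or a turn outside -1 to 1 is refused whole. A call with a gripper value outside its range is refused whole. The fingers move at their own pace and stop on an object; "squeeze" is the grip in N (left out, the last holds). Time passes only in rows, so rows that do not move let the fingers close. It gives the time, the measured TCP pose, the force, the opening and the grip force at its end, in the units of the state.
- arm.get_obs(): the state, without advancing time (a new reading comes with each control period).
- arm.read_camera(name): name is "scene" or "top" or "wrist"; returns (picture, depth): 480x640x3 uint8, red, green, blue; 480x640 float32, m along the optical axis (not along the pixel's ray), 0 where there is no reading.
- arm.get_calibration(name): a dict with "mtx" (3x3 intrinsics, pixels), "k1" (the pictures are not rectified: a ray, as slopes to the right and down, at radius r is drawn at 1 + k1 r^2 times it, then the intrinsics apply), "rvec" (rotation vector, rad) and "tvec" (3), from world to camera coordinates, as OpenCV has them; the wrist camera has in their place "hand_eye" (4x4, takes a point from camera to tool coordinates, whose origin is the TCP and whose axes are the flange's). Camera axes: x right, y down, z forward; pixel columns grow to the right and rows downward; lengths in m; the calibration is good to about 2 mm. A picture is of the moment at which its call begins: read the wrist's pose just before it. get_calibration takes no time and is no camera call.
- arm.job_done(): hands the job in; it is judged then, once.
The state is a dict: "time_s": time; "joints": joint angles; "qvel": joint speeds; "joint_efforts": joint torques, N m; "tool_pos": TCP position; "tcp_rot": TCP orientation; "ft_force": force on the tool from outside, world axes, zero at the start; "torque": the same for the moment, N m; "width": finger opening in m; "grasp_force": force on a finger pad.
Only numpy, scipy, OpenCV 4.12 (cv2) and the standard library are available. Lean on these libraries where they do the work, as an engineer would, in place of code of your own. Each camera call takes 0.05 s, during which the arm holds its last target. There are 200 camera calls.

## Working session

There is one attempt and no reset: what is moved stays moved. The work goes in short steps, Python scripts to look and compute and a tool call to move; the robot and the scene stay as the last step left them, time stands still between calls to the robot, and variables do not carry over. Pictures are saved under pics/ and viewed, at most 14 in all, crops included, and the job is handed in when it is done.

Besides the shell and the picture viewer there is one more tool, called after ">>>" in YAML: its name, and indented under it one key for each argument. carry_out: Moves the arm, as the interface text tells. Its arguments: {"type":"object","properties":{"commands":{"type":"array","items":{"type":"object","properties":{"tx":{"type":"number","minimum":-1,"maximum":1},"ty":{"type":"number","minimum":-1,"maximum":1},"tz":{"type":"number","minimum":-1,"maximum":1},"wx":{"type":"number","minimum":-1,"maximum":1},"wy":{"type":"number","minimum":-1,"maximum":1},"wz":{"type":"number","minimum":-1,"maximum":1},"hand":{"type":"number"}}}},"squeeze":{"type":"number"}},"required":["commands"]}

```bash
ls; mkdir -p pics; cat > h.py <<'E'
import numpy as np, cv2
from scipy.spatial.transform import Rotation as R
from workcell import arm
def cam(name):
    c=arm.get_calibration(name); K=np.array(c["mtx"])
    if "hand_eye" in c:
        o=arm.get_obs(); w,x,y,z=o["tcp_rot"]
        T=np.eye(4); T[:3,:3]=R.from_quat([x,y,z,w]).as_matrix(); T[:3,3]=o["tool_pos"]
        T=T@np.array(c["hand_eye"])
        return K,c["k1"],T[:3,:3],T[:3,3]
    M=R.from_rotvec(np.ravel(c["rvec"])).as_matrix(); return K,c["k1"],M.T,-M.T@np.ravel(c["tvec"])
def slopes(C,uv):
    K,k1,_,_=C; uv=np.atleast_2d(np.asarray(uv,float))
    d=np.stack([(uv[:,0]-K[0,2])/K[0,0],(uv[:,1]-K[1,2])/K[1,1]],1); s=d.copy()
    for _ in range(10): s=d/(1+k1*(s**2).sum(1,keepdims=True))
    return np.c_[s,np.ones(len(s))]
def onplane(C,uv,z):
    r=slopes(C,uv)@C[2].T; p=C[3]; return p+r*((z-p[2])/r[:,2])[:,None]
def cloud(C,d):
    v,u=np.mgrid[:480,:640]; s=slopes(C,np.c_[u.ravel(),v.ravel()])
    P=(s*d.reshape(-1,1))@C[2].T+C[3]; P[d.ravel()==0]=np.nan; return P.reshape(480,640,3)
E
python3 - <<'E'
from h import *
o=arm.get_obs(); print(o)
for n in ("top","scene"):
    C=cam(n); p,d=arm.read_camera(n); cv2.imwrite(f"pics/{n}0.png",p[...,::-1]); np.savez(f"{n}0.npz",p=p,d=d)
    print(n,C[3],C[0][0,0],(d==0).mean())
E
```

```text
pics
{'time_s': 0.0, 'joints': array([ 9.28882224e-01,  2.45808781e-01,  1.55896863e+00,  1.50056015e-05,
        1.33867067e+00, -1.74078524e-01]), 'qvel': array([-0.00040268, -0.00050764,  0.00010993,  0.00110058, -0.00046452,
       -0.00148978]), 'joint_efforts': array([ 7.53913282e-04, -4.15836203e+01, -3.14605558e+01,  6.85274578e-02,
        3.32148490e-02, -1.47696637e-04]), 'tool_pos': array([0.29276848, 0.5797226 , 0.2213731 ]), 'tcp_rot': array([-3.74788707e-04,  2.31791970e-01,  9.72764937e-01, -8.48664060e-04]), 'ft_force': array([ 0.13093196, -0.35026464,  0.16805268]), 'torque': array([ 0.00754899,  0.05250961, -0.04761838]), 'grasp_force': 0.0, 'width': 0.09400445942095581}
top [3.33104739e-01 6.60513243e-04 1.05565313e+00] 479.11552576049183 0.004026692708333333
scene [ 1.01651502 -0.36003815  0.50228566] 454.3771324564608 0.004114583333333333
```

View pics/top0.png

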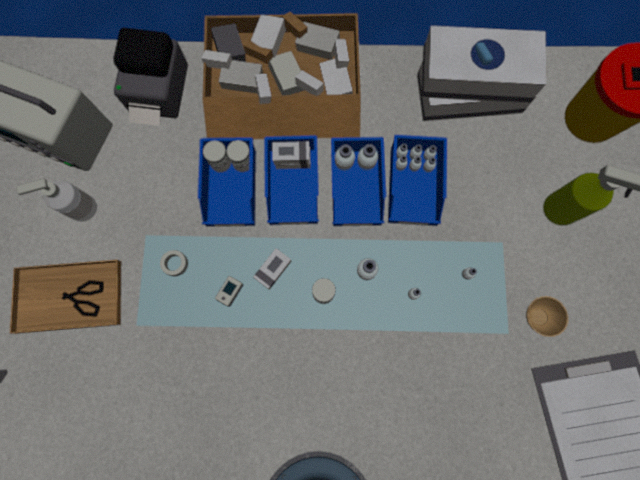

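View pics/scene0.png

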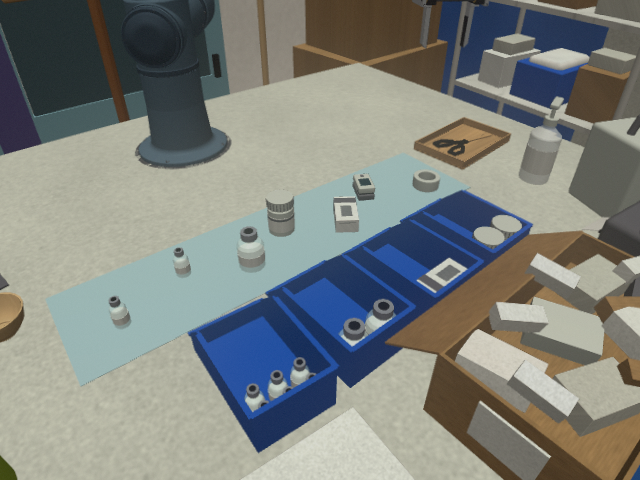

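The top view shows the bins from left to right: tablets, cartons, large vials, small vials (centres about (228,182), (292,180), (358,180), (417,180)). The items on the mat are the oximeter (229,291), carton (272,268), bottle (323,290), large vial (368,268) and small vials (414,293) and (470,272), plus a tape roll (174,263).

```bash
python3 - <<'E'
from h import *
f=np.load("top0.npz"); p,d=f["p"],f["d"]; C=cam("top"); P=cloud(C,d)
print("table z",np.nanmedian(P[240:330,140:505,2]))
reg=np.zeros((480,640),bool); reg[238:328,140:508]=1
m=((P[...,2]>0.012)&reg).astype(np.uint8)
n,L,st,ce=cv2.connectedComponentsWithStats(m)
for i in range(1,n):
    if st[i,4]<15: continue
    q=P[L==i]; zt=np.nanpercentile(q[:,2],95); t=q[q[:,2]>zt-0.006]
    r=cv2.minAreaRect(t[:,:2].astype(np.float32)*1000)
    print(ce[i].round(),st[i,4],"zt %.3f"%zt,"topc",t[:,:2].mean(0).round(4),"rect",np.round(r[0],1),np.round(r[1],1),round(r[2],1))
# bins
hsv=cv2.cvtColor(p,cv2.COLOR_RGB2HSV)
b=cv2.inRange(hsv,(105,150,40),(125,255,255)); b[:125]=0; b[235:]=0
for c in cv2.findContours(b,cv2.RETR_EXTERNAL,cv2.CHAIN_APPROX_SIMPLE)[0]:
    if cv2.contourArea(c)<800: continue
    x,y,w,h=cv2.boundingRect(c); 
    k=np.zeros_like(b); cv2.drawContours(k,[c],-1,255,-1); q=P[k>0]
    hi=q[q[:,2]>0.066]; hi=hi[np.isfinite(hi[:,0])]
    fl=q[(q[:,2]<0.012)]
    print(x,y,w,h,"rim x %.3f %.3f y %.3f %.3f"%(*np.percentile(hi[:,0],[1,99]),*np.percentile(hi[:,1],[1,99])),"floor x %.3f %.3f y %.3f %.3f z %.3f"%(*np.nanpercentile(fl[:,0],[2,98]),*np.nanpercentile(fl[:,1],[2,98]),np.nanmedian(fl[:,2])))
E
```

```text
table z 0.0008684256013413716
[272. 268.] 749 zt 0.031 topc [0.4874 0.1103] rect [487.5 110.3] [42.4 79.9] 54.3
[173. 263.] 363 zt 0.028 topc [0.4962 0.3275] rect [496.8 327.3] [53.7 54. ] 1.1
[367. 269.] 372 zt 0.072 topc [ 0.4896 -0.0962] rect [489.  -95.9] [25.8 25.1] 2.2
[469. 273.] 132 zt 0.051 topc [ 0.4861 -0.3149] rect [ 486.  -314.9] [12.9 14.1] 46.7
[229. 291.] 457 zt 0.033 topc [0.4364 0.2013] rect [436.4 201.3] [34.1 58. ] 63.4
[323. 291.] 476 zt 0.075 topc [ 0.4377 -0.0018] rect [438.2  -2.2] [46.5 46.8] 48.3
[414. 293.] 115 zt 0.052 topc [ 0.4397 -0.1974] rect [ 440.1 -197.4] [13.1 12.3] 42.3
198 138 57 88 rim x 0.627 0.766 y 0.155 0.272 floor x 0.598 0.719 y 0.172 0.265 z 0.004
331 137 55 88 rim x 0.631 0.772 y -0.128 -0.015 floor x 0.605 0.743 y -0.123 -0.025 z 0.004
265 136 53 88 rim x 0.626 0.774 y 0.016 0.131 floor x 0.606 0.757 y 0.022 0.124 z 0.004
389 135 58 90 rim x 0.633 0.779 y -0.263 -0.145 floor x 0.611 0.763 y -0.255 -0.161 z 0.004
```

```bash
python3 - <<'E'
from h import *
f=np.load("top0.npz"); p,d=f["p"],f["d"]; C=cam("top"); P=cloud(C,d)
hsv=cv2.cvtColor(p,cv2.COLOR_RGB2HSV)
b=cv2.inRange(hsv,(105,150,40),(125,255,255)); b[:125]=0; b[235:]=0
for c in cv2.findContours(b,cv2.RETR_EXTERNAL,cv2.CHAIN_APPROX_SIMPLE)[0]:
    if cv2.contourArea(c)<800: continue
    k=np.zeros_like(b); cv2.drawContours(k,[c],-1,255,-1); q=P[(k>0)&(b>0)]
    hi=q[(q[:,2]>0.068)]
    r=cv2.minAreaRect(hi[:,:2].astype(np.float32)*1000); a=r[2]; w,h=r[1]
    if w<h: a-=90
    if a<-45:a+=180
    # origin = rect centre (local x=+20) minus 20mm along bin x
    a=np.deg2rad(a if abs(a)<45 else a-180); o=np.array(r[0])-20*np.array([np.cos(a),np.sin(a)])
    print("rect",np.round(r[0],1),np.round(r[1],1),"yaw",np.rad2deg(a).round(1),"origin",o.round(1), "median z",np.median(hi[:,2]))
print(arm.get_calibration("wrist"))
E
```

```text
rect [692.3 214.2] [148.3 116.1] yaw 2.1 origin [672.3 213.4] median z 0.07497197174465847
rect [697.4 -71.7] [152.4 113.9] yaw 1.8 origin [677.5 -72.4] median z 0.07474865511026274
rect [699.9  73.2] [148.7 112.5] yaw 2.6 origin [679.9  72.3] median z 0.0748172841272729
rect [ 703.1 -203.4] [115.8 154.7] yaw -2.8 origin [ 683.1 -202.4] median z 0.07451797859696424
{'mtx': array([[397.95456779,   0.        , 316.47471222],
       [  0.        , 397.95456779, 240.95286911],
       [  0.        ,   0.        ,   1.        ]]), 'k1': -0.02933493535796894, 'hand_eye': array([[ 2.00937257e-04, -9.71215308e-01, -2.38203241e-01,
         6.84482317e-02],
       [ 9.99999957e-01,  1.44016020e-04,  2.56363786e-04,
         4.06785235e-04],
       [-2.14679351e-04, -2.38203283e-01,  9.71215295e-01,
        -1.62082836e-01],
       [ 0.00000000e+00,  0.00000000e+00,  0.00000000e+00,
         1.00000000e+00]])}
```

>>> carry_out:
  commands:
    - {"ty": -1,"wz": 1,"hand": -1}
    - {"ty": -1,"wz": 1,"hand": -1}
    - {"ty": -1,"wz": 1,"hand": -1}
    - {"ty": -1,"wz": 1,"hand": -1}
    - {"ty": -1,"wz": 1,"hand": -1}
  squeeze: 10

```text
$.commands[0]: bad value
```

>>> carry_out:
  commands:
    - {"tx": 0,"ty": -1,"tz": 0,"wx": 0,"wy": 0,"wz": 1,"hand": -1}
    - {"tx": 0,"ty": -1,"tz": 0,"wx": 0,"wy": 0,"wz": 1,"hand": -1}
    - {"tx": 0,"ty": -1,"tz": 0,"wx": 0,"wy": 0,"wz": 1,"hand": -1}
    - {"tx": 0,"ty": -1,"tz": 0,"wx": 0,"wy": 0,"wz": 1,"hand": -1}
    - {"tx": 0,"ty": -1,"tz": 0,"wx": 0,"wy": 0,"wz": 1,"hand": -1}
  squeeze: 10

```text
time_s: 0.52
tool_pos: [0.2926, 0.4286, 0.2218]
tcp_rot: [-0.0, 0.057, 0.998, -0.0]
ft_force: [-0.7, 0.5, 1.4]
width: 0.0939
grasp_force: 0.0
```

>>> carry_out:
  commands:
    - {"tx": 0.97,"ty": -0.957,"tz": 0,"wx": 0,"wy": 0,"wz": 0.815,"hand": -1}
    - {"tx": 0.97,"ty": -0.957,"tz": 0,"wx": 0,"wy": 0,"wz": 0.815,"hand": -1}
    - {"tx": 0.97,"ty": -0.957,"tz": 0,"wx": 0,"wy": 0,"wz": 0,"hand": -1}
    - {"tx": 0.97,"ty": -0.957,"tz": 0,"wx": 0,"wy": 0,"wz": 0,"hand": -1}
    - {"tx": 0.97,"ty": -0.957,"tz": 0,"wx": 0,"wy": 0,"wz": 0,"hand": -1}

```text
time_s: 0.93
tool_pos: [0.4394, 0.2849, 0.2223]
tcp_rot: [-0.0, 0.002, 1.0, 0.0]
ft_force: [0.5, -0.0, 0.6]
width: 0.0939
grasp_force: 0.0
```

>>> carry_out:
  commands:
    - {"tx": 0,"ty": -0.957,"tz": 0,"wx": 0,"wy": 0,"wz": 0,"hand": -1}
    - {"tx": 0,"ty": -0.957,"tz": 0,"wx": 0,"wy": 0,"wz": 0,"hand": -1}
    - {"tx": 0,"ty": -0.957,"tz": 0,"wx": 0,"wy": 0,"wz": 0,"hand": -1}
    - {"tx": 0,"ty": -0.957,"tz": 0,"wx": 0,"wy": 0,"wz": 0,"hand": -1}
    - {"tx": 0,"ty": -0.957,"tz": 0,"wx": 0,"wy": 0,"wz": 0,"hand": -1}

```text
time_s: 1.35
tool_pos: [0.4381, 0.1417, 0.222]
tcp_rot: [-0.0, 0.002, 1.0, -0.0]
ft_force: [0.6, 0.3, -0.6]
width: 0.0941
grasp_force: 0.0
```

>>> carry_out:
  commands:
    - {"tx": 0,"ty": -0.957,"tz": 0,"wx": 0,"wy": 0,"wz": 0,"hand": -1}
    - {"tx": 0,"ty": -0.957,"tz": 0,"wx": 0,"wy": 0,"wz": 0,"hand": -1}
    - {"tx": 0,"ty": -0.957,"tz": 0,"wx": 0,"wy": 0,"wz": 0,"hand": -1}
    - {"tx": 0,"ty": -0.957,"tz": 0,"wx": 0,"wy": 0,"wz": 0,"hand": -1}
    - {"tx": 0,"ty": -0.957,"tz": 0,"wx": 0,"wy": 0,"wz": 0,"hand": -1}

```text
time_s: 1.77
tool_pos: [0.4381, -0.0017, 0.2221]
tcp_rot: [-0.0, 0.002, 1.0, 0.0]
ft_force: [0.3, 1.1, 0.3]
width: 0.0939
grasp_force: 0.0
```

```bash
python3 - <<'E'
from h import *
C=cam("wrist"); p,d=arm.read_camera("wrist"); cv2.imwrite("pics/w1.png",p[...,::-1]); P=cloud(C,d)
o=arm.get_obs(); print(o["tool_pos"],o["tcp_rot"],o["joints"].round(2))
m=((P[...,2]>0.012)&(P[...,2]<0.1)&(P[...,0]<.55)).astype(np.uint8)
n,L,st,ce=cv2.connectedComponentsWithStats(m)
for i in range(1,n):
    if st[i,4]<150: continue
    q=P[L==i]; zt=np.nanpercentile(q[:,2],95); t=q[q[:,2]>zt-0.006]
    r=cv2.minAreaRect(t[:,:2].astype(np.float32)*1000)
    print(ce[i].round(),st[i,4],"zt %.3f"%zt,"rect",np.round(r[0],1),np.round(r[1],1),round(r[2],1))
E
```

```text
[ 0.4383929  -0.00539656  0.22230069] [-1.46355256e-04  4.23675031e-03  9.99990130e-01 -1.32978847e-03] [-0.27 -0.28  2.08 -0.    1.34 -1.83]
[535. 216.] 2697 zt 0.031 rect [436.  201.6] [34.7 58.3] 61.2
[316. 226.] 3114 zt 0.073 rect [437.3  -2.2] [47.7 47.7] 83.4
[103. 223.] 895 zt 0.051 rect [ 439.7 -197.9] [13.6 15.4] 3.1
[435. 261.] 3001 zt 0.029 rect [487.  110.4] [43.2 80.3] 53.5
[220. 270.] 1528 zt 0.059 rect [483.2 -90.9] [26.8 13.8] 47.2
[630. 276.] 809 zt 0.026 rect [498.3 305.8] [48.4 16.1] 9.2
[  5. 268.] 264 zt 0.027 rect [ 488.2 -307. ] [ 6.1 20.8] 76.9
```

View pics/w1.png

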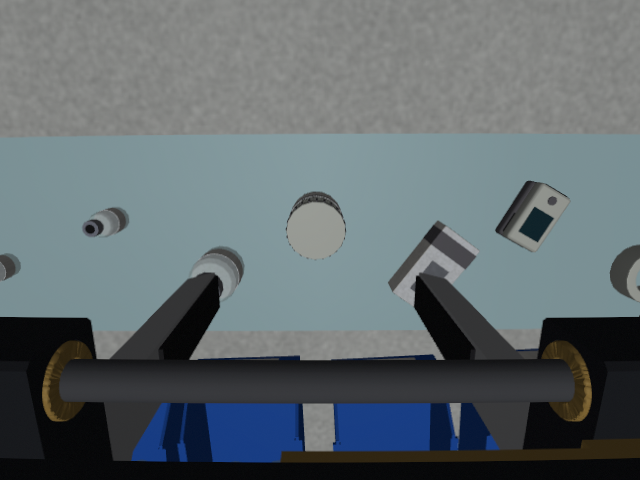

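The wrist view shows the bottle centred between the fingers at (316,226), and its measured position agrees with the top view. I'll descend and grip.

>>> carry_out:
  commands:
    - {"tx": 0,"ty": 0.1,"tz": -1,"wx": 0,"wy": 0,"wz": 0,"hand": -1}
    - {"tx": 0,"ty": 0,"tz": -1,"wx": 0,"wy": 0,"wz": 0,"hand": -1}
    - {"tx": 0,"ty": 0,"tz": -1,"wx": 0,"wy": 0,"wz": 0,"hand": -1}
    - {"tx": 0,"ty": 0,"tz": -1,"wx": 0,"wy": 0,"wz": 0,"hand": -1}
    - {"tx": 0,"ty": 0,"tz": -1,"wx": 0,"wy": 0,"wz": 0,"hand": -1}
  squeeze: 15

```text
time_s: 2.23
tool_pos: [0.4383, 0.0028, 0.071]
tcp_rot: [0.0, 0.003, 1.0, -0.0]
ft_force: [0.2, 1.1, -0.2]
width: 0.0939
grasp_force: 0.0
```

>>> carry_out:
  commands:
    - {"tx": 0,"ty": 0,"tz": -0.5,"wx": 0,"wy": 0,"wz": 0,"hand": -1}
    - {"tx": 0,"ty": 0,"tz": -0.4,"wx": 0,"wy": 0,"wz": 0,"hand": -1}
    - {"tx": 0,"ty": 0,"tz": 0,"wx": 0,"wy": 0,"wz": 0,"hand": -0.2}
    - {"tx": 0,"ty": 0,"tz": 0,"wx": 0,"wy": 0,"wz": 0,"hand": 0.2}
    - {"tx": 0,"ty": 0,"tz": 0,"wx": 0,"wy": 0,"wz": 0,"hand": 0.5}

```text
time_s: 2.65
tool_pos: [0.4392, 0.0025, 0.0463]
tcp_rot: [0.001, 0.002, 1.0, -0.0]
ft_force: [0.5, -0.8, 0.1]
width: 0.0774
grasp_force: 0.0
```

>>> carry_out:
  commands:
    - {"tx": 0,"ty": 0,"tz": 0,"wx": 0,"wy": 0,"wz": 0,"hand": 1}
    - {"tx": 0,"ty": 0,"tz": 0,"wx": 0,"wy": 0,"wz": 0,"hand": 1}
    - {"tx": 0,"ty": 0,"tz": 0,"wx": 0,"wy": 0,"wz": 0,"hand": 1}
    - {"tx": 0,"ty": 0,"tz": 0,"wx": 0,"wy": 0,"wz": 0,"hand": 1}
    - {"tx": 0,"ty": 0,"tz": 0,"wx": 0,"wy": 0,"wz": 0,"hand": 1}

```text
time_s: 3.07
tool_pos: [0.4391, 0.0023, 0.046]
tcp_rot: [0.001, 0.002, 1.0, -0.0]
ft_force: [-0.7, -1.3, 1.7]
width: 0.0477
grasp_force: 15.0
```

>>> carry_out:
  commands:
    - {"tx": 0,"ty": 0,"tz": 0.6,"wx": 0,"wy": 0,"wz": 0,"hand": 1}
    - {"tx": 0,"ty": 0,"tz": 0.9,"wx": 0,"wy": 0,"wz": 0,"hand": 1}
    - {"tx": 0,"ty": 0,"tz": 1,"wx": 0,"wy": 0,"wz": 0,"hand": 1}
    - {"tx": 0,"ty": 0,"tz": 1,"wx": 0,"wy": 0,"wz": 0,"hand": 1}
    - {"tx": 0,"ty": 0,"tz": 0.5,"wx": 0,"wy": 0,"wz": 0,"hand": 1}

```text
time_s: 3.48
tool_pos: [0.4401, 0.0023, 0.1691]
tcp_rot: [0.002, 0.002, 1.0, -0.001]
ft_force: [-0.2, -0.4, -0.4]
width: 0.0475
grasp_force: 15.0
```

>>> carry_out:
  commands:
    - {"tx": 0.71,"ty": 0.7,"tz": 0,"wx": 0,"wy": 0,"wz": 0.1,"hand": 1}
    - {"tx": 0.71,"ty": 0.7,"tz": 0,"wx": 0,"wy": 0,"wz": 0.1,"hand": 1}
    - {"tx": 0.71,"ty": 0.7,"tz": 0,"wx": 0,"wy": 0,"wz": 0.1,"hand": 1}
    - {"tx": 0.71,"ty": 0.7,"tz": 0,"wx": 0,"wy": 0,"wz": 0.1,"hand": 1}
    - {"tx": 0.71,"ty": 0.7,"tz": 0,"wx": 0,"wy": 0,"wz": 0.1,"hand": 1}

```text
time_s: 3.9
tool_pos: [0.5457, 0.1088, 0.1652]
tcp_rot: [-0.0, -0.015, 1.0, 0.0]
ft_force: [0.1, -0.7, -0.7]
width: 0.0482
grasp_force: 15.0
```

>>> carry_out:
  commands:
    - {"tx": 0.71,"ty": 0.7,"tz": 0,"wx": 0,"wy": 0,"wz": 0,"hand": 1}
    - {"tx": 0.71,"ty": 0.7,"tz": 0,"wx": 0,"wy": 0,"wz": 0,"hand": 1}
    - {"tx": 0.71,"ty": 0.7,"tz": 0,"wx": 0,"wy": 0,"wz": 0,"hand": 1}
    - {"tx": 0.71,"ty": 0.7,"tz": 0,"wx": 0,"wy": 0,"wz": 0,"hand": 1}
    - {"tx": 0.71,"ty": 0.7,"tz": 0,"wx": 0,"wy": 0,"wz": 0,"hand": 1}

```text
time_s: 4.32
tool_pos: [0.6521, 0.2137, 0.1648]
tcp_rot: [-0.001, -0.015, 1.0, -0.0]
ft_force: [0.3, -0.7, 0.1]
width: 0.0479
grasp_force: 15.0
```

```bash
python3 - <<'E'
from h import *
C=cam("wrist"); p,d=arm.read_camera("wrist"); cv2.imwrite("pics/w2.png",p[...,::-1])
o=arm.get_obs(); print(o["tool_pos"],o["tcp_rot"],o["joints"].round(2),o["width"])
E
```

```text
[0.65469246 0.21670381 0.16461253] [ 9.06751053e-04 -1.58305457e-02  9.99873678e-01  1.09491221e-03] [ 0.15  0.38  1.49  0.    1.26 -1.45] 0.04779055953068112
```

View pics/w2.png

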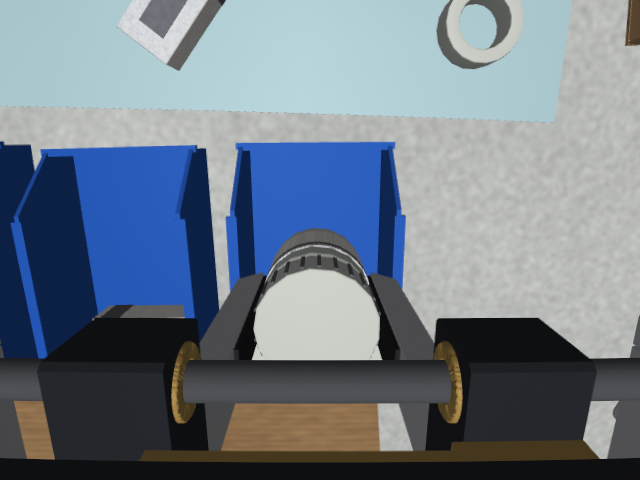

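The wrist view shows the bottle (317,320) centred between the tablet bin's side walls, with front lip corners at (237,145) and (394,143). I'll check the bin pose with these, and the neighbouring bin's at (46,150) and (197,146).

```bash
python3 - <<'E'
from h import *
C=cam("wrist"); print(onplane(C,[(237,145),(394,143),(46,150),(197,146)],0.035).round(4))
E
```

```text
[[0.5894 0.1584 0.035 ]
 [0.5845 0.2704 0.035 ]
 [0.5965 0.0195 0.035 ]
 [0.591  0.1297 0.035 ]]
```

>>> carry_out:
  commands:
    - {"tx": 0,"ty": 0,"tz": -1,"wx": 0,"wy": 0,"wz": 0,"hand": 1}
    - {"tx": 0,"ty": 0,"tz": -1,"wx": 0,"wy": 0,"wz": 0,"hand": 1}
    - {"tx": 0,"ty": 0,"tz": -1,"wx": 0,"wy": 0,"wz": 0,"hand": 1}
    - {"tx": 0,"ty": 0,"tz": -0.5,"wx": 0,"wy": 0,"wz": 0,"hand": 1}
    - {"tx": 0,"ty": 0,"tz": -0.2,"wx": 0,"wy": 0,"wz": 0,"hand": 1}

```text
time_s: 4.78
tool_pos: [0.6491, 0.2121, 0.0505]
tcp_rot: [-0.003, -0.015, 1.0, -0.0]
ft_force: [-1.0, -0.1, -1.5]
width: 0.0479
grasp_force: 15.0
```

>>> carry_out:
  commands:
    - {"tx": 0,"ty": 0,"tz": 0,"wx": 0,"wy": 0,"wz": 0,"hand": 1}
    - {"tx": 0,"ty": 0,"tz": 0,"wx": 0,"wy": 0,"wz": 0,"hand": 1}

```text
time_s: 4.95
tool_pos: [0.6525, 0.2126, 0.0559]
tcp_rot: [0.001, -0.015, 1.0, 0.0]
ft_force: [-0.7, -0.2, -0.3]
width: 0.0475
grasp_force: 15.0
```

>>> carry_out:
  commands:
    - {"tx": 0,"ty": 0,"tz": -0.1,"wx": 0,"wy": 0,"wz": 0,"hand": 1}
    - {"tx": 0,"ty": 0,"tz": 0,"wx": 0,"wy": 0,"wz": 0,"hand": 1}

```text
time_s: 5.12
tool_pos: [0.6528, 0.2127, 0.0533]
tcp_rot: [0.001, -0.015, 1.0, 0.0]
ft_force: [-0.3, -0.0, -1.4]
width: 0.0478
grasp_force: 15.0
```

>>> carry_out:
  commands:
    - {"tx": 0,"ty": 0,"tz": 0,"wx": 0,"wy": 0,"wz": 0,"hand": 1}

```text
time_s: 5.2
tool_pos: [0.6524, 0.2126, 0.0529]
tcp_rot: [0.001, -0.015, 1.0, 0.0]
ft_force: [-0.0, 0.0, 0.2]
width: 0.0481
grasp_force: 15.0
```

>>> carry_out:
  commands:
    - {"tx": 0,"ty": 0,"tz": -0.05,"wx": 0,"wy": 0,"wz": 0,"hand": 1}
    - {"tx": 0,"ty": 0,"tz": 0,"wx": 0,"wy": 0,"wz": 0,"hand": 1}

```text
time_s: 5.37
tool_pos: [0.6517, 0.2125, 0.0503]
tcp_rot: [0.0, -0.015, 1.0, 0.0]
ft_force: [0.3, 0.2, -1.2]
width: 0.0481
grasp_force: 15.0
```

>>> carry_out:
  commands:
    - {"tx": 0,"ty": 0,"tz": -0.02,"wx": 0,"wy": 0,"wz": 0,"hand": 1}
    - {"tx": 0,"ty": 0,"tz": 0,"wx": 0,"wy": 0,"wz": 0,"hand": -0.1}
    - {"tx": 0,"ty": 0,"tz": 0,"wx": 0,"wy": 0,"wz": 0,"hand": -0.28}
    - {"tx": 0,"ty": 0,"tz": 0,"wx": 0,"wy": 0,"wz": 0,"hand": -0.28}
    - {"tx": 0,"ty": 0,"tz": 0,"wx": 0,"wy": 0,"wz": 0,"hand": -0.28}

```text
time_s: 5.78
tool_pos: [0.6516, 0.2125, 0.0492]
tcp_rot: [-0.0, -0.015, 1.0, -0.0]
ft_force: [0.3, -1.0, -0.2]
width: 0.0601
grasp_force: 0.0
```

>>> carry_out:
  commands:
    - {"tx": 0,"ty": 0,"tz": 0.5,"wx": 0,"wy": 0,"wz": 0,"hand": -0.28}
    - {"tx": 0,"ty": 0,"tz": 0.8,"wx": 0,"wy": 0,"wz": 0,"hand": -0.28}
    - {"tx": 0,"ty": 0,"tz": 1,"wx": 0,"wy": 0,"wz": 0,"hand": -0.28}
    - {"tx": 0,"ty": 0,"tz": 1,"wx": 0,"wy": 0,"wz": 0,"hand": -0.28}
    - {"tx": 0,"ty": 0,"tz": 1,"wx": 0,"wy": 0,"wz": 0,"hand": -0.28}

```text
time_s: 6.2
tool_pos: [0.6515, 0.2125, 0.1809]
tcp_rot: [0.0, -0.015, 1.0, 0.0]
ft_force: [-0.2, 0.4, 0.2]
width: 0.0601
grasp_force: 0.0
```

>>> carry_out:
  commands:
    - {"tx": -0.548,"ty": -0.341,"tz": 0,"wx": 0,"wy": 0,"wz": -0.942,"hand": -0.6}
    - {"tx": -0.548,"ty": -0.341,"tz": 0,"wx": 0,"wy": 0,"wz": -0.942,"hand": -0.6}
    - {"tx": -0.548,"ty": -0.341,"tz": 0,"wx": 0,"wy": 0,"wz": -0.942,"hand": -0.6}
    - {"tx": -0.548,"ty": -0.341,"tz": 0,"wx": 0,"wy": 0,"wz": -0.942,"hand": -0.6}
    - {"tx": -0.548,"ty": -0.341,"tz": 0,"wx": 0,"wy": 0,"wz": -0.942,"hand": -0.6}

```text
time_s: 6.62
tool_pos: [0.5688, 0.161, 0.1796]
tcp_rot: [0.001, 0.15, 0.989, 0.0]
ft_force: [-0.0, -0.1, 0.7]
width: 0.0751
grasp_force: 0.0
```

>>> carry_out:
  commands:
    - {"tx": -0.548,"ty": -0.341,"tz": 0,"wx": 0,"wy": 0,"wz": -0.942,"hand": -0.6}
    - {"tx": -0.548,"ty": -0.341,"tz": 0,"wx": 0,"wy": 0,"wz": -0.942,"hand": -0.6}
    - {"tx": -0.548,"ty": -0.341,"tz": 0,"wx": 0,"wy": 0,"wz": -0.942,"hand": -0.6}
    - {"tx": -0.548,"ty": -0.341,"tz": 0,"wx": 0,"wy": 0,"wz": -0.942,"hand": -0.6}
    - {"tx": -0.548,"ty": -0.341,"tz": 0,"wx": 0,"wy": 0,"wz": -0.942,"hand": -0.6}

```text
time_s: 7.03
tool_pos: [0.4866, 0.1098, 0.1795]
tcp_rot: [0.001, 0.31, 0.951, 0.0]
ft_force: [-0.5, -0.6, 0.0]
width: 0.0752
grasp_force: 0.0
```

>>> carry_out:
  commands:
    - {"tx": 0,"ty": 0,"tz": -1,"wx": 0,"wy": 0,"wz": 0,"hand": -0.6}
    - {"tx": 0,"ty": 0,"tz": -1,"wx": 0,"wy": 0,"wz": 0,"hand": -0.6}
    - {"tx": 0,"ty": 0,"tz": -1,"wx": 0,"wy": 0,"wz": 0,"hand": -0.6}
    - {"tx": 0,"ty": 0,"tz": 0,"wx": 0,"wy": 0,"wz": 0,"hand": -0.6}
    - {"tx": 0,"ty": 0,"tz": 0,"wx": 0,"wy": 0,"wz": 0,"hand": -0.6}

```text
time_s: 7.45
tool_pos: [0.4865, 0.1102, 0.0883]
tcp_rot: [-0.001, 0.309, 0.951, -0.0]
ft_force: [0.1, 0.0, 0.9]
width: 0.0751
grasp_force: 0.0
```

```bash
python3 - <<'E'
from h import *
C=cam("wrist"); p,d=arm.read_camera("wrist"); cv2.imwrite("pics/w3.png",p[...,::-1])
o=arm.get_obs(); print(o["tool_pos"],o["tcp_rot"],o["joints"].round(2),o["width"])
E
```

```text
[0.48797157 0.11025614 0.08985015] [6.40289932e-04 3.08679321e-01 9.51165932e-01 1.92887654e-04] [-0.    0.06  2.03 -0.    1.05 -0.95] 0.07505232987314664
```

View pics/w3.png

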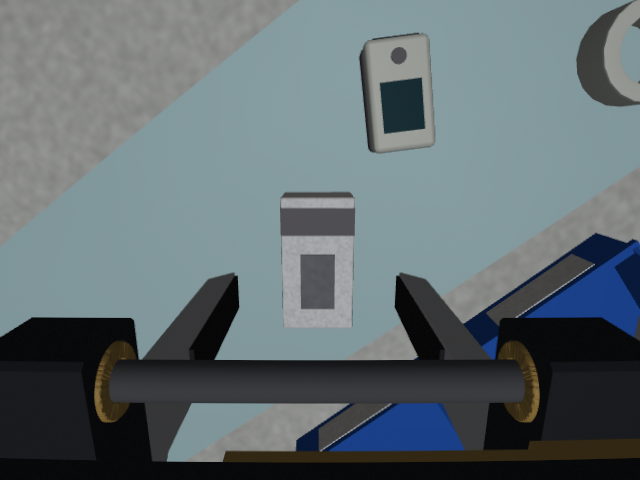

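The carton (318,260) is centred and square between the fingers, and the oximeter (398,92) is clear of them. I'll descend.

>>> carry_out:
  commands:
    - {"tx": 0,"ty": 0,"tz": -0.9,"wx": 0,"wy": 0,"wz": 0,"hand": -0.6}
    - {"tx": 0,"ty": 0,"tz": -0.9,"wx": 0,"wy": 0,"wz": 0,"hand": -0.6}
    - {"tx": 0,"ty": 0,"tz": -0.4,"wx": 0,"wy": 0,"wz": 0,"hand": -0.6}
    - {"tx": 0,"ty": 0,"tz": 0,"wx": 0,"wy": 0,"wz": 0,"hand": -0.2}
    - {"tx": 0,"ty": 0,"tz": 0,"wx": 0,"wy": 0,"wz": 0,"hand": 0.1}

```text
time_s: 7.92
tool_pos: [0.4882, 0.1103, 0.0237]
tcp_rot: [0.001, 0.309, 0.951, 0.0]
ft_force: [-0.2, 0.1, 0.0]
width: 0.0651
grasp_force: 0.0
```

>>> carry_out:
  commands:
    - {"tx": 0,"ty": 0,"tz": 0,"wx": 0,"wy": 0,"wz": 0,"hand": 0.4}
    - {"tx": 0,"ty": 0,"tz": 0,"wx": 0,"wy": 0,"wz": 0,"hand": 1}
    - {"tx": 0,"ty": 0,"tz": 0,"wx": 0,"wy": 0,"wz": 0,"hand": 1}
    - {"tx": 0,"ty": 0,"tz": 0,"wx": 0,"wy": 0,"wz": 0,"hand": 1}
    - {"tx": 0,"ty": 0,"tz": 0,"wx": 0,"wy": 0,"wz": 0,"hand": 1}

```text
time_s: 8.33
tool_pos: [0.4882, 0.1102, 0.0236]
tcp_rot: [0.001, 0.309, 0.951, 0.0]
ft_force: [-1.4, 0.1, 5.7]
width: 0.0421
grasp_force: 15.0
```

>>> carry_out:
  commands:
    - {"tx": 0,"ty": 0,"tz": 0.5,"wx": 0,"wy": 0,"wz": 0,"hand": 1}
    - {"tx": 0,"ty": 0,"tz": 0.9,"wx": 0,"wy": 0,"wz": 0,"hand": 1}
    - {"tx": 0,"ty": 0,"tz": 1,"wx": 0,"wy": 0,"wz": 0,"hand": 1}
    - {"tx": 0,"ty": 0,"tz": 1,"wx": 0,"wy": 0,"wz": 0,"hand": 1}
    - {"tx": 0,"ty": 0,"tz": 0.8,"wx": 0,"wy": 0,"wz": 0,"hand": 1}

```text
time_s: 8.75
tool_pos: [0.4875, 0.1102, 0.1506]
tcp_rot: [0.001, 0.309, 0.951, 0.0]
ft_force: [0.3, -0.7, -0.5]
width: 0.0419
grasp_force: 15.0
```

>>> carry_out:
  commands:
    - {"tx": 0.573,"ty": -0.117,"tz": 0,"wx": 0,"wy": 0,"wz": 0.97,"hand": 1}
    - {"tx": 0.573,"ty": -0.117,"tz": 0,"wx": 0,"wy": 0,"wz": 0.97,"hand": 1}
    - {"tx": 0.573,"ty": -0.117,"tz": 0,"wx": 0,"wy": 0,"wz": 0.97,"hand": 1}
    - {"tx": 0.573,"ty": -0.117,"tz": 0,"wx": 0,"wy": 0,"wz": 0.97,"hand": 1}
    - {"tx": 0.573,"ty": -0.117,"tz": 0,"wx": 0,"wy": 0,"wz": 0.97,"hand": 1}

```text
time_s: 9.17
tool_pos: [0.5737, 0.0925, 0.1482]
tcp_rot: [-0.0, 0.142, 0.99, -0.0]
ft_force: [0.3, 0.0, 0.1]
width: 0.0419
grasp_force: 15.0
```

>>> carry_out:
  commands:
    - {"tx": 0.573,"ty": -0.117,"tz": 0,"wx": 0,"wy": 0,"wz": 0.97,"hand": 1}
    - {"tx": 0.573,"ty": -0.117,"tz": 0,"wx": 0,"wy": 0,"wz": 0.97,"hand": 1}
    - {"tx": 0.573,"ty": -0.117,"tz": 0,"wx": 0,"wy": 0,"wz": 0.97,"hand": 1}
    - {"tx": 0.573,"ty": -0.117,"tz": 0,"wx": 0,"wy": 0,"wz": 0.97,"hand": 1}
    - {"tx": 0.573,"ty": -0.117,"tz": 0,"wx": 0,"wy": 0,"wz": 0.97,"hand": 1}

```text
time_s: 9.58
tool_pos: [0.6596, 0.075, 0.1479]
tcp_rot: [-0.0, -0.026, 1.0, 0.0]
ft_force: [-0.2, 0.5, -0.5]
width: 0.0418
grasp_force: 15.0
```

>>> carry_out:
  commands:
    - {"tx": 0,"ty": 0,"tz": 0,"wx": 0,"wy": 0,"wz": 0,"hand": 1}
    - {"tx": 0,"ty": 0,"tz": 0,"wx": 0,"wy": 0,"wz": 0,"hand": 1}

```text
time_s: 9.75
tool_pos: [0.6589, 0.075, 0.1479]
tcp_rot: [-0.001, -0.024, 1.0, 0.0]
ft_force: [-1.2, 0.3, -0.6]
width: 0.042
grasp_force: 15.0
```

```bash
python3 - <<'E'
from h import *
C=cam("wrist"); p,d=arm.read_camera("wrist"); cv2.imwrite("pics/w4.png",p[...,::-1])
o=arm.get_obs(); print(o["tool_pos"],o["tcp_rot"],o["joints"].round(2),o["width"])
E
```

```text
[0.6583504  0.07525494 0.14783096] [-7.02963616e-04 -2.40112057e-02  9.99711435e-01  1.16727239e-04] [-0.06  0.35  1.58  0.    1.22 -1.68] 0.041876785791208064
```

View pics/w4.png

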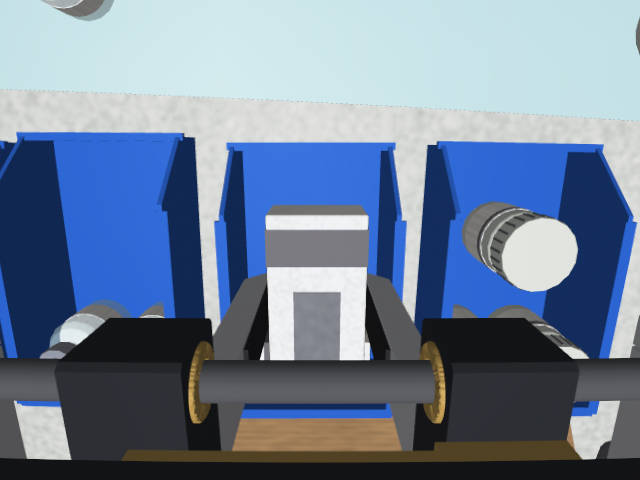

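The carton (317) is inside the carton bin's walls, whose front corners are at (229,145) and (394,145), and the bottle stands upright in the tablet bin at right (540,255). I'll check the offsets, including the large-vial bin corners (20,134) and (183,134).

```bash
python3 - <<'E'
from h import *
C=cam("wrist"); q=onplane(C,[(229,145),(394,145),(20,135),(183,134)],0.035); print(q.round(4))
for a,b in ((0,1),(2,3)):
    v=q[b]-q[a]; f=(q[a]+q[b])/2; n=np.array([v[1],-v[0]])/np.hypot(*v[:2]); print("origin",(f[:2]+.09*n).round(4),"yaw",np.rad2deg(np.arctan2(n[1],n[0])).round(2),"w",np.hypot(*v[:2]).round(4))
E
```

```text
[[ 0.5937  0.0134  0.035 ]
 [ 0.5884  0.1244  0.035 ]
 [ 0.593  -0.1294  0.035 ]
 [ 0.5879 -0.0175  0.035 ]]
origin [0.6809 0.0733] yaw 2.75 w 0.1112
origin [ 0.6803 -0.0694] yaw 2.61 w 0.112
```

>>> carry_out:
  commands:
    - {"tx": 0,"ty": -0.1,"tz": -0.8,"wx": 0,"wy": 0,"wz": 0,"hand": 1}
    - {"tx": 0,"ty": 0,"tz": -1,"wx": 0,"wy": 0,"wz": 0,"hand": 1}
    - {"tx": 0,"ty": 0,"tz": -1,"wx": 0,"wy": 0,"wz": 0,"hand": 1}
    - {"tx": 0,"ty": 0,"tz": -0.8,"wx": 0,"wy": 0,"wz": 0,"hand": 1}
    - {"tx": 0,"ty": 0,"tz": -0.3,"wx": 0,"wy": 0,"wz": 0,"hand": 1}

```text
time_s: 10.22
tool_pos: [0.6549, 0.0727, 0.0271]
tcp_rot: [-0.004, -0.024, 1.0, 0.0]
ft_force: [-4.9, 1.1, 20.2]
width: 0.0418
grasp_force: 15.0
```

>>> carry_out:
  commands:
    - {"tx": 0,"ty": 0,"tz": 0,"wx": 0,"wy": 0,"wz": 0,"hand": 1}
    - {"tx": 0,"ty": 0,"tz": 0,"wx": 0,"wy": 0,"wz": 0,"hand": 1}
    - {"tx": 0,"ty": 0,"tz": 0,"wx": 0,"wy": 0,"wz": 0,"hand": 1}

```text
time_s: 10.47
tool_pos: [0.6601, 0.0723, 0.0332]
tcp_rot: [0.001, -0.025, 1.0, -0.0]
ft_force: [-0.3, -0.1, -0.7]
width: 0.0416
grasp_force: 15.0
```

>>> carry_out:
  commands:
    - {"tx": 0,"ty": 0,"tz": -0.06,"wx": 0,"wy": 0,"wz": 0,"hand": 1}
    - {"tx": 0,"ty": 0,"tz": -0.05,"wx": 0,"wy": 0,"wz": 0,"hand": 1}
    - {"tx": 0,"ty": 0,"tz": 0,"wx": 0,"wy": 0,"wz": 0,"hand": 1}
    - {"tx": 0,"ty": 0,"tz": 0,"wx": 0,"wy": 0,"wz": 0,"hand": 1}

```text
time_s: 10.8
tool_pos: [0.6592, 0.0721, 0.0284]
tcp_rot: [0.0, -0.025, 1.0, -0.0]
ft_force: [-0.4, 0.0, 0.2]
width: 0.0422
grasp_force: 15.0
```

>>> carry_out:
  commands:
    - {"tx": 0,"ty": 0,"tz": -0.05,"wx": 0,"wy": 0,"wz": 0,"hand": 1}
    - {"tx": 0,"ty": 0,"tz": 0,"wx": 0,"wy": 0,"wz": 0,"hand": 1}
    - {"tx": 0,"ty": 0,"tz": 0,"wx": 0,"wy": 0,"wz": 0,"hand": 1}

```text
time_s: 11.05
tool_pos: [0.6595, 0.0721, 0.0269]
tcp_rot: [0.0, -0.025, 1.0, -0.0]
ft_force: [0.2, 0.2, 0.8]
width: 0.0418
grasp_force: 15.0
```

>>> carry_out:
  commands:
    - {"tx": 0,"ty": 0,"tz": 0,"wx": 0,"wy": 0,"wz": 0,"hand": 0.02}
    - {"tx": 0,"ty": 0,"tz": 0,"wx": 0,"wy": 0,"wz": 0,"hand": -0.15}
    - {"tx": 0,"ty": 0,"tz": 0,"wx": 0,"wy": 0,"wz": 0,"hand": -0.15}
    - {"tx": 0,"ty": 0,"tz": 0,"wx": 0,"wy": 0,"wz": 0,"hand": -0.15}
    - {"tx": 0,"ty": 0,"tz": 0,"wx": 0,"wy": 0,"wz": 0,"hand": -0.15}

```text
time_s: 11.47
tool_pos: [0.6589, 0.0721, 0.0264]
tcp_rot: [-0.0, -0.025, 1.0, -0.0]
ft_force: [-0.0, -0.2, 1.0]
width: 0.0539
grasp_force: 0.0
```

>>> carry_out:
  commands:
    - {"tx": 0,"ty": 0,"tz": 0.5,"wx": 0,"wy": 0,"wz": 0,"hand": -0.15}
    - {"tx": 0,"ty": 0,"tz": 0.9,"wx": 0,"wy": 0,"wz": 0,"hand": -0.15}
    - {"tx": 0,"ty": 0,"tz": 1,"wx": 0,"wy": 0,"wz": 0,"hand": -0.15}
    - {"tx": 0,"ty": 0,"tz": 1,"wx": 0,"wy": 0,"wz": 0,"hand": -0.15}
    - {"tx": 0,"ty": 0,"tz": 1,"wx": 0,"wy": 0,"wz": 0,"hand": -0.15}

```text
time_s: 11.88
tool_pos: [0.6591, 0.0722, 0.1612]
tcp_rot: [0.0, -0.025, 1.0, -0.0]
ft_force: [0.7, -0.4, 0.1]
width: 0.0542
grasp_force: 0.0
```

>>> carry_out:
  commands:
    - {"tx": -0.57,"ty": -0.56,"tz": 0.1,"wx": 0,"wy": 0,"wz": 0,"hand": -0.8}
    - {"tx": -0.57,"ty": -0.56,"tz": 0.1,"wx": 0,"wy": 0,"wz": 0,"hand": -0.8}
    - {"tx": -0.57,"ty": -0.56,"tz": 0.1,"wx": 0,"wy": 0,"wz": 0,"hand": -0.8}
    - {"tx": -0.57,"ty": -0.56,"tz": 0.1,"wx": 0,"wy": 0,"wz": 0,"hand": -0.8}
    - {"tx": -0.57,"ty": -0.56,"tz": 0.1,"wx": 0,"wy": 0,"wz": 0,"hand": -0.8}

```text
time_s: 12.3
tool_pos: [0.5729, -0.0125, 0.175]
tcp_rot: [0.001, -0.025, 1.0, -0.0]
ft_force: [-0.3, -0.9, -0.4]
width: 0.0831
grasp_force: 0.0
```

>>> carry_out:
  commands:
    - {"tx": -0.57,"ty": -0.56,"tz": 0,"wx": 0,"wy": 0,"wz": 0,"hand": -0.8}
    - {"tx": -0.57,"ty": -0.56,"tz": 0,"wx": 0,"wy": 0,"wz": 0,"hand": -0.8}
    - {"tx": -0.57,"ty": -0.56,"tz": 0,"wx": 0,"wy": 0,"wz": 0,"hand": -0.8}
    - {"tx": -0.57,"ty": -0.56,"tz": 0,"wx": 0,"wy": 0,"wz": 0,"hand": -0.8}
    - {"tx": -0.57,"ty": -0.56,"tz": 0,"wx": 0,"wy": 0,"wz": 0,"hand": -0.8}

```text
time_s: 12.72
tool_pos: [0.4874, -0.0966, 0.1747]
tcp_rot: [0.001, -0.025, 1.0, -0.0]
ft_force: [1.3, -1.0, -0.3]
width: 0.0844
grasp_force: 0.0
```

>>> carry_out:
  commands:
    - {"tx": 0,"ty": 0,"tz": 0,"wx": 0,"wy": 0,"wz": 0,"hand": -0.8}
    - {"tx": 0,"ty": 0,"tz": 0,"wx": 0,"wy": 0,"wz": 0,"hand": -0.8}

```text
time_s: 12.88
tool_pos: [0.488, -0.0964, 0.1747]
tcp_rot: [0.001, -0.024, 1.0, -0.0]
ft_force: [-0.3, -0.5, 1.1]
width: 0.0847
grasp_force: 0.0
```

```bash
python3 - <<'E'
from h import *
C=cam("wrist"); p,d=arm.read_camera("wrist"); cv2.imwrite("pics/w5.png",p[...,::-1]); P=cloud(C,d)
o=arm.get_obs(); print(o["tool_pos"],o["tcp_rot"],o["joints"].round(2),o["width"])
m=((P[...,2]>0.012)&(P[...,2]<0.1)&(P[...,0]<.55)).astype(np.uint8)
n,L,st,ce=cv2.connectedComponentsWithStats(m)
for i in range(1,n):
    if st[i,4]<150: continue
    q=P[L==i]; zt=np.nanpercentile(q[:,2],95); t=q[q[:,2]>zt-0.006]
    r=cv2.minAreaRect(t[:,:2].astype(np.float32)*1000)
    print(ce[i].round(),st[i,4],"zt %.3f"%zt,"rect",np.round(r[0],1),np.round(r[1],1),round(r[2],1))
E
```

```text
[ 0.48848842 -0.09599038  0.17459661] [ 8.31691309e-04 -2.43762429e-02  9.99702485e-01 -2.19736755e-04] [-0.42 -0.07  1.98  0.    1.22 -2.04] 0.08433846777353514
[188. 164.] 1018 zt 0.051 rect [ 439.8 -197.5] [13.5 14.2] 0.7
[ 41. 217.] 1372 zt 0.050 rect [ 486.5 -316.3] [14.9 14.5] 88.8
[316. 234.] 2807 zt 0.071 rect [489.5 -96.9] [26.7 25.8] 3.1
```

View pics/w5.png

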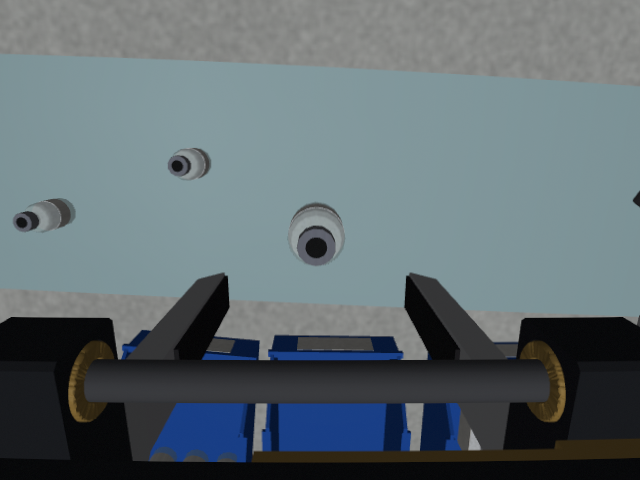

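The large vial (316,237) is centred between the fingers. I'll go down and grip.

>>> carry_out:
  commands:
    - {"tx": 0,"ty": 0,"tz": -1,"wx": 0,"wy": 0,"wz": 0,"hand": -0.8}
    - {"tx": 0,"ty": 0,"tz": -1,"wx": 0,"wy": 0,"wz": 0,"hand": -0.8}
    - {"tx": 0,"ty": 0,"tz": -1,"wx": 0,"wy": 0,"wz": 0,"hand": -0.8}
    - {"tx": 0,"ty": 0,"tz": -0.8,"wx": 0,"wy": 0,"wz": 0,"hand": -0.8}
    - {"tx": 0,"ty": 0,"tz": -0.6,"wx": 0,"wy": 0,"wz": 0,"hand": -0.8}

```text
time_s: 13.35
tool_pos: [0.4878, -0.0946, 0.0395]
tcp_rot: [-0.001, -0.025, 1.0, 0.001]
ft_force: [-0.7, 0.1, 0.2]
width: 0.0848
grasp_force: 0.0
```

>>> carry_out:
  commands:
    - {"tx": 0,"ty": 0,"tz": -0.4,"wx": 0,"wy": 0,"wz": 0,"hand": -0.8}
    - {"tx": 0,"ty": 0,"tz": -0.2,"wx": 0,"wy": 0,"wz": 0,"hand": -0.8}
    - {"tx": 0,"ty": 0,"tz": 0,"wx": 0,"wy": 0,"wz": 0,"hand": -0.4}
    - {"tx": 0,"ty": 0,"tz": 0,"wx": 0,"wy": 0,"wz": 0,"hand": -0.1}
    - {"tx": 0,"ty": 0,"tz": 0,"wx": 0,"wy": 0,"wz": 0,"hand": 0}

```text
time_s: 13.77
tool_pos: [0.4893, -0.0962, 0.0249]
tcp_rot: [0.001, -0.025, 1.0, -0.001]
ft_force: [-0.0, -0.7, -0.4]
width: 0.0677
grasp_force: 0.0
```

>>> carry_out:
  commands:
    - {"tx": 0,"ty": 0,"tz": 0,"wx": 0,"wy": 0,"wz": 0,"hand": 0.1}
    - {"tx": 0,"ty": 0,"tz": 0,"wx": 0,"wy": 0,"wz": 0,"hand": 0.4}
    - {"tx": 0,"ty": 0,"tz": 0,"wx": 0,"wy": 0,"wz": 0,"hand": 1}
    - {"tx": 0,"ty": 0,"tz": 0,"wx": 0,"wy": 0,"wz": 0,"hand": 1}
    - {"tx": 0,"ty": 0,"tz": 0,"wx": 0,"wy": 0,"wz": 0,"hand": 1}

```text
time_s: 14.18
tool_pos: [0.4885, -0.0961, 0.0241]
tcp_rot: [0.0, -0.025, 1.0, -0.0]
ft_force: [-0.6, -0.8, 2.4]
width: 0.0437
grasp_force: 15.0
```

>>> carry_out:
  commands:
    - {"tx": 0,"ty": 0,"tz": 0.5,"wx": 0,"wy": 0,"wz": 0,"hand": 1}
    - {"tx": 0,"ty": 0,"tz": 0.9,"wx": 0,"wy": 0,"wz": 0,"hand": 1}
    - {"tx": 0,"ty": 0,"tz": 1,"wx": 0,"wy": 0,"wz": 0,"hand": 1}
    - {"tx": 0,"ty": 0,"tz": 1,"wx": 0,"wy": 0,"wz": 0,"hand": 1}
    - {"tx": 0,"ty": 0,"tz": 0.8,"wx": 0,"wy": 0,"wz": 0,"hand": 1}

```text
time_s: 14.6
tool_pos: [0.4882, -0.0959, 0.1514]
tcp_rot: [0.001, -0.025, 1.0, -0.0]
ft_force: [1.2, -0.3, 0.4]
width: 0.0435
grasp_force: 15.0
```

>>> carry_out:
  commands:
    - {"tx": 0.4,"ty": 0.08,"tz": 0,"wx": 0,"wy": 0,"wz": 0,"hand": 1}
    - {"tx": 0.6,"ty": 0.08,"tz": 0,"wx": 0,"wy": 0,"wz": 0,"hand": 1}
    - {"tx": 0.7,"ty": 0.08,"tz": 0,"wx": 0,"wy": 0,"wz": 0,"hand": 1}
    - {"tx": 0.7,"ty": 0.08,"tz": 0,"wx": 0,"wy": 0,"wz": 0,"hand": 1}
    - {"tx": 0.7,"ty": 0.08,"tz": 0,"wx": 0,"wy": 0,"wz": 0,"hand": 1}

```text
time_s: 15.02
tool_pos: [0.5816, -0.0835, 0.149]
tcp_rot: [-0.0, -0.025, 1.0, 0.0]
ft_force: [1.4, -0.4, -0.7]
width: 0.0437
grasp_force: 15.0
```

>>> carry_out:
  commands:
    - {"tx": 0.7,"ty": 0.08,"tz": 0,"wx": 0,"wy": 0,"wz": 0,"hand": 1}
    - {"tx": 0.7,"ty": 0.08,"tz": 0,"wx": 0,"wy": 0,"wz": 0,"hand": 1}
    - {"tx": 0.5,"ty": 0.08,"tz": 0,"wx": 0,"wy": 0,"wz": 0,"hand": 1}
    - {"tx": 0.4,"ty": 0.08,"tz": 0,"wx": 0,"wy": 0,"wz": 0,"hand": 1}
    - {"tx": 0.25,"ty": 0.1,"tz": 0,"wx": 0,"wy": 0,"wz": 0,"hand": 1}

```text
time_s: 15.43
tool_pos: [0.6582, -0.0711, 0.1488]
tcp_rot: [-0.0, -0.025, 1.0, 0.0]
ft_force: [0.1, 0.9, -0.6]
width: 0.0436
grasp_force: 15.0
```

>>> carry_out:
  commands:
    - {"tx": 0,"ty": 0,"tz": 0,"wx": 0,"wy": 0,"wz": 0,"hand": 1}
    - {"tx": 0,"ty": 0,"tz": 0,"wx": 0,"wy": 0,"wz": 0,"hand": 1}

```text
time_s: 15.6
tool_pos: [0.6571, -0.071, 0.149]
tcp_rot: [-0.001, -0.025, 1.0, 0.0]
ft_force: [0.5, -0.5, -1.3]
width: 0.0435
grasp_force: 15.0
```

```bash
python3 - <<'E'
from h import *
C=cam("wrist"); p,d=arm.read_camera("wrist"); cv2.imwrite("pics/w6.png",p[...,::-1])
o=arm.get_obs(); print(o["tool_pos"],o["tcp_rot"],o["joints"].round(2),o["width"])
E
```

```text
[ 0.65688549 -0.07117141  0.14910207] [-5.78845657e-04 -2.47912422e-02  9.99692476e-01  1.13622434e-04] [-0.28  0.34  1.58 -0.    1.22 -1.9 ] 0.04397564134484595
```

View pics/w6.png

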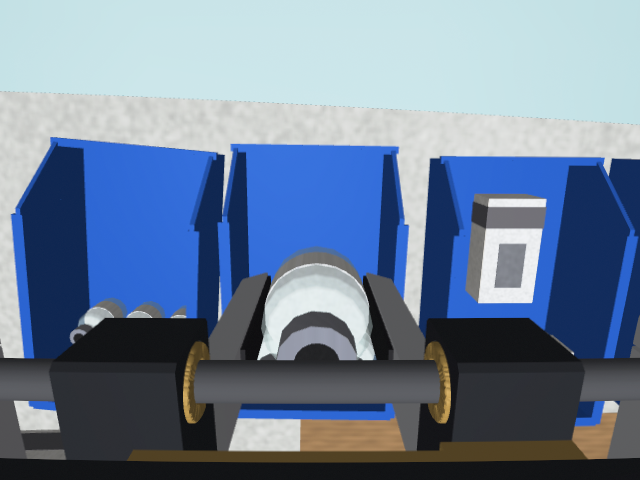

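The carton lies flat in its bin (508,250). The large vial (316) is centred over its bin, with corners (233,147) and (397,150). The small-vial bin's corners are (53,140) and (216,154).

```bash
python3 - <<'E'
from h import *
C=cam("wrist"); q=onplane(C,[(53,140),(216,154)],0.035); print(q.round(4))
v=q[1]-q[0]; f=(q[0]+q[1])/2; n=np.array([v[1],-v[0]])/np.hypot(*v[:2]); print("origin",(f[:2]+.09*n).round(4),"yaw",np.rad2deg(np.arctan2(n[1],n[0])).round(2),"w",np.hypot(*v[:2]).round(4))
E
```

```text
[[ 0.5943 -0.254   0.035 ]
 [ 0.5988 -0.1422  0.035 ]]
origin [ 0.6865 -0.2017] yaw -2.29 w 0.1119
```

>>> carry_out:
  commands:
    - {"tx": 0,"ty": 0,"tz": -0.7,"wx": 0,"wy": 0,"wz": 0,"hand": 1}
    - {"tx": 0,"ty": 0,"tz": -0.9,"wx": 0,"wy": 0,"wz": 0,"hand": 1}
    - {"tx": 0,"ty": 0,"tz": -0.9,"wx": 0,"wy": 0,"wz": 0,"hand": 1}
    - {"tx": 0,"ty": 0,"tz": -0.6,"wx": 0,"wy": 0,"wz": 0,"hand": 1}
    - {"tx": 0,"ty": 0,"tz": -0.3,"wx": 0,"wy": 0,"wz": 0,"hand": 1}

```text
time_s: 16.07
tool_pos: [0.6548, -0.0709, 0.0443]
tcp_rot: [-0.003, -0.025, 1.0, 0.001]
ft_force: [0.2, -0.5, -1.1]
width: 0.0435
grasp_force: 15.0
```

>>> carry_out:
  commands:
    - {"tx": 0,"ty": 0,"tz": -0.2,"wx": 0,"wy": 0,"wz": 0,"hand": 1}
    - {"tx": 0,"ty": 0,"tz": -0.1,"wx": 0,"wy": 0,"wz": 0,"hand": 1}
    - {"tx": 0,"ty": 0,"tz": -0.05,"wx": 0,"wy": 0,"wz": 0,"hand": 1}
    - {"tx": 0,"ty": 0,"tz": 0,"wx": 0,"wy": 0,"wz": 0,"hand": 1}
    - {"tx": 0,"ty": 0,"tz": 0,"wx": 0,"wy": 0,"wz": 0,"hand": 1}

```text
time_s: 16.48
tool_pos: [0.6584, -0.0715, 0.0384]
tcp_rot: [0.001, -0.025, 1.0, -0.0]
ft_force: [0.4, 0.1, -0.2]
width: 0.044
grasp_force: 15.0
```

0.0384 now, target 0.0283, so I'll go down slowly.

>>> carry_out:
  commands:
    - {"tx": 0,"ty": 0,"tz": -0.1,"wx": 0,"wy": 0,"wz": 0,"hand": 1}
    - {"tx": 0,"ty": 0,"tz": -0.1,"wx": 0,"wy": 0,"wz": 0,"hand": 1}
    - {"tx": 0,"ty": 0,"tz": -0.05,"wx": 0,"wy": 0,"wz": 0,"hand": 1}
    - {"tx": 0,"ty": 0,"tz": 0,"wx": 0,"wy": 0,"wz": 0,"hand": 1}
    - {"tx": 0,"ty": 0,"tz": 0,"wx": 0,"wy": 0,"wz": 0,"hand": 1}

```text
time_s: 16.9
tool_pos: [0.6574, -0.0712, 0.0293]
tcp_rot: [-0.0, -0.025, 1.0, 0.0]
ft_force: [0.5, 0.4, -1.3]
width: 0.0437
grasp_force: 15.0
```

>>> carry_out:
  commands:
    - {"tx": 0,"ty": 0,"tz": -0.04,"wx": 0,"wy": 0,"wz": 0,"hand": 1}
    - {"tx": 0,"ty": 0,"tz": 0,"wx": 0,"wy": 0,"wz": 0,"hand": 1}
    - {"tx": 0,"ty": 0,"tz": 0,"wx": 0,"wy": 0,"wz": 0,"hand": 1}

```text
time_s: 17.15
tool_pos: [0.6576, -0.0713, 0.0283]
tcp_rot: [-0.0, -0.025, 1.0, 0.0]
ft_force: [0.0, -0.0, -0.8]
width: 0.0436
grasp_force: 15.0
```

>>> carry_out:
  commands:
    - {"tx": 0,"ty": 0,"tz": 0,"wx": 0,"wy": 0,"wz": 0,"hand": 0.02}
    - {"tx": 0,"ty": 0,"tz": 0,"wx": 0,"wy": 0,"wz": 0,"hand": -0.19}
    - {"tx": 0,"ty": 0,"tz": 0,"wx": 0,"wy": 0,"wz": 0,"hand": -0.19}
    - {"tx": 0,"ty": 0,"tz": 0,"wx": 0,"wy": 0,"wz": 0,"hand": -0.19}
    - {"tx": 0,"ty": 0,"tz": 0,"wx": 0,"wy": 0,"wz": 0,"hand": -0.19}

```text
time_s: 17.57
tool_pos: [0.6577, -0.0713, 0.0285]
tcp_rot: [0.0, -0.025, 1.0, -0.0]
ft_force: [-0.2, 0.1, -0.6]
width: 0.0558
grasp_force: 0.0
```

>>> carry_out:
  commands:
    - {"tx": 0,"ty": 0,"tz": 0.4,"wx": 0,"wy": 0,"wz": 0,"hand": -0.19}
    - {"tx": 0,"ty": 0,"tz": 0.9,"wx": 0,"wy": 0,"wz": 0,"hand": -0.19}
    - {"tx": 0,"ty": 0,"tz": 1,"wx": 0,"wy": 0,"wz": 0,"hand": -0.19}
    - {"tx": 0,"ty": 0,"tz": 1,"wx": 0,"wy": 0,"wz": 0,"hand": -0.19}
    - {"tx": 0,"ty": 0,"tz": 1,"wx": 0,"wy": 0,"wz": 0,"hand": -0.19}

```text
time_s: 17.98
tool_pos: [0.6576, -0.0713, 0.1597]
tcp_rot: [0.0, -0.025, 1.0, -0.0]
ft_force: [0.0, -0.2, 0.2]
width: 0.0557
grasp_force: 0.0
```

>>> carry_out:
  commands:
    - {"tx": -0.726,"ty": -0.421,"tz": 0,"wx": 0,"wy": 0,"wz": -0.128,"hand": -0.3}
    - {"tx": -0.726,"ty": -0.421,"tz": 0,"wx": 0,"wy": 0,"wz": -0.128,"hand": -0.3}
    - {"tx": -0.726,"ty": -0.421,"tz": 0,"wx": 0,"wy": 0,"wz": -0.128,"hand": -0.3}
    - {"tx": -0.726,"ty": -0.421,"tz": 0,"wx": 0,"wy": 0,"wz": -0.128,"hand": -0.3}
    - {"tx": -0.726,"ty": -0.421,"tz": 0,"wx": 0,"wy": 0,"wz": -0.128,"hand": -0.3}

```text
time_s: 18.4
tool_pos: [0.5478, -0.1349, 0.1585]
tcp_rot: [0.001, -0.002, 1.0, -0.0]
ft_force: [0.1, -1.1, 0.1]
width: 0.0611
grasp_force: 0.0
```

>>> carry_out:
  commands:
    - {"tx": -0.726,"ty": -0.421,"tz": 0,"wx": 0,"wy": 0,"wz": -0.128,"hand": -0.3}
    - {"tx": -0.726,"ty": -0.421,"tz": 0,"wx": 0,"wy": 0,"wz": -0.128,"hand": -0.3}
    - {"tx": -0.726,"ty": -0.421,"tz": 0,"wx": 0,"wy": 0,"wz": -0.128,"hand": -0.3}
    - {"tx": -0.726,"ty": -0.421,"tz": 0,"wx": 0,"wy": 0,"wz": -0.128,"hand": -0.3}
    - {"tx": -0.726,"ty": -0.421,"tz": 0,"wx": 0,"wy": 0,"wz": -0.128,"hand": -0.3}

```text
time_s: 18.82
tool_pos: [0.4389, -0.1981, 0.1583]
tcp_rot: [0.001, 0.02, 1.0, -0.0]
ft_force: [-0.0, 0.0, 0.0]
width: 0.0607
grasp_force: 0.0
```

>>> carry_out:
  commands:
    - {"tx": 0,"ty": 0,"tz": -1,"wx": 0,"wy": 0,"wz": 0,"hand": -0.3}
    - {"tx": 0,"ty": 0,"tz": -1,"wx": 0,"wy": 0,"wz": 0,"hand": -0.3}
    - {"tx": 0,"ty": 0,"tz": 0,"wx": 0,"wy": 0,"wz": 0,"hand": -0.3}
    - {"tx": 0,"ty": 0,"tz": 0,"wx": 0,"wy": 0,"wz": 0,"hand": -0.3}

```text
time_s: 19.15
tool_pos: [0.4391, -0.197, 0.0971]
tcp_rot: [-0.001, 0.02, 1.0, 0.001]
ft_force: [0.3, 0.3, 1.2]
width: 0.0613
grasp_force: 0.0
```

```bash
cat > look.py <<'E'
import sys
from h import *
C=cam("wrist"); p,d=arm.read_camera("wrist"); cv2.imwrite(sys.argv[1],p[...,::-1]); P=cloud(C,d)
o=arm.get_obs(); print(o["tool_pos"],o["tcp_rot"],o["joints"].round(2),o["width"])
m=((P[...,2]>0.012)&(P[...,2]<0.1)&(P[...,0]<.55)).astype(np.uint8)
n,L,st,ce=cv2.connectedComponentsWithStats(m)
for i in range(1,n):
    if st[i,4]<150: continue
    q=P[L==i]; zt=np.nanpercentile(q[:,2],95); t=q[q[:,2]>zt-0.006]
    r=cv2.minAreaRect(t[:,:2].astype(np.float32)*1000)
    print(ce[i].round(),st[i,4],"zt %.3f"%zt,"rect",np.round(r[0],1),np.round(r[1],1),round(r[2],1))
E
python3 look.py pics/w7.png
```

```text
[ 0.44025784 -0.19778337  0.09854112] [ 3.00976053e-04  1.98182741e-02  9.99803528e-01 -2.25833822e-04] [-0.66  0.01  2.07 -0.    1.07 -2.19] 0.06121520352604247
[314. 259.] 1504 zt 0.051 rect [ 439.4 -198.3] [13.9 14.4] 86.8
[242. 289.] 631 zt 0.099 rect [ 434.8 -229.2] [21.   9.7] 32.3
[391. 289.] 620 zt 0.099 rect [ 437.5 -163.9] [ 9.4 21. ] 53.9
[141. 315.] 158 zt 0.021 rect [ 475.4 -315.7] [16.1  3.2] 85.9
```

View pics/w7.png

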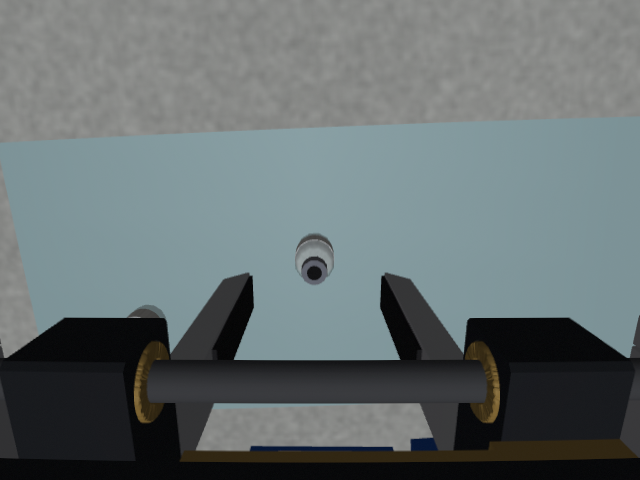

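The small vial (314,260) is centred and measured at (0.439,-0.198). I'll descend and grip.

>>> carry_out:
  commands:
    - {"tx": 0,"ty": 0,"tz": -0.8,"wx": 0,"wy": 0,"wz": 0,"hand": -0.3}
    - {"tx": 0,"ty": 0,"tz": -0.8,"wx": 0,"wy": 0,"wz": 0,"hand": -0.3}
    - {"tx": 0,"ty": 0,"tz": -0.5,"wx": 0,"wy": 0,"wz": 0,"hand": -0.3}
    - {"tx": 0,"ty": 0,"tz": -0.3,"wx": 0,"wy": 0,"wz": 0,"hand": -0.3}
    - {"tx": 0,"ty": 0,"tz": -0.2,"wx": 0,"wy": 0,"wz": 0,"hand": -0.3}
  squeeze: 10

```text
time_s: 19.62
tool_pos: [0.4408, -0.1981, 0.0201]
tcp_rot: [0.001, 0.02, 1.0, -0.001]
ft_force: [-0.1, -0.5, -0.9]
width: 0.061
grasp_force: 0.0
```

>>> carry_out:
  commands:
    - {"tx": 0,"ty": 0,"tz": 0,"wx": 0,"wy": 0,"wz": 0,"hand": 0}
    - {"tx": 0,"ty": 0,"tz": 0,"wx": 0,"wy": 0,"wz": 0,"hand": 0.2}
    - {"tx": 0,"ty": 0,"tz": 0,"wx": 0,"wy": 0,"wz": 0,"hand": 0.35}
    - {"tx": 0,"ty": 0,"tz": 0,"wx": 0,"wy": 0,"wz": 0,"hand": 0.42}
    - {"tx": 0,"ty": 0,"tz": 0,"wx": 0,"wy": 0,"wz": 0,"hand": 0.45}

```text
time_s: 20.03
tool_pos: [0.4403, -0.198, 0.0202]
tcp_rot: [0.001, 0.02, 1.0, -0.0]
ft_force: [-0.4, -0.2, -0.1]
width: 0.0315
grasp_force: 0.0
```

>>> carry_out:
  commands:
    - {"tx": 0,"ty": 0,"tz": 0,"wx": 0,"wy": 0,"wz": 0,"hand": 0.5}
    - {"tx": 0,"ty": 0,"tz": 0,"wx": 0,"wy": 0,"wz": 0,"hand": 0.7}
    - {"tx": 0,"ty": 0,"tz": 0,"wx": 0,"wy": 0,"wz": 0,"hand": 1}
    - {"tx": 0,"ty": 0,"tz": 0,"wx": 0,"wy": 0,"wz": 0,"hand": 1}
    - {"tx": 0,"ty": 0,"tz": 0,"wx": 0,"wy": 0,"wz": 0,"hand": 1}

```text
time_s: 20.45
tool_pos: [0.4401, -0.1978, 0.0198]
tcp_rot: [0.0, 0.02, 1.0, -0.0]
ft_force: [-0.9, 0.6, 4.9]
width: 0.024
grasp_force: 10.0
```

>>> carry_out:
  commands:
    - {"tx": 0,"ty": 0,"tz": 0.5,"wx": 0,"wy": 0,"wz": 0,"hand": 1}
    - {"tx": 0,"ty": 0,"tz": 0.9,"wx": 0,"wy": 0,"wz": 0,"hand": 1}
    - {"tx": 0,"ty": 0,"tz": 1,"wx": 0,"wy": 0,"wz": 0,"hand": 1}
    - {"tx": 0,"ty": 0,"tz": 1,"wx": 0,"wy": 0,"wz": 0,"hand": 1}
    - {"tx": 0,"ty": 0,"tz": 0.8,"wx": 0,"wy": 0,"wz": 0,"hand": 1}

```text
time_s: 20.87
tool_pos: [0.4399, -0.1976, 0.1471]
tcp_rot: [0.0, 0.02, 1.0, -0.0]
ft_force: [-0.2, -0.8, 0.2]
width: 0.0234
grasp_force: 10.0
```

>>> carry_out:
  commands:
    - {"tx": 0.4,"ty": 0,"tz": 0,"wx": 0,"wy": 0,"wz": 0,"hand": 1}
    - {"tx": 0.6,"ty": 0,"tz": 0,"wx": 0,"wy": 0,"wz": 0,"hand": 1}
    - {"tx": 0.8,"ty": 0,"tz": 0,"wx": 0,"wy": 0,"wz": 0,"hand": 1}
    - {"tx": 0.8,"ty": 0,"tz": 0,"wx": 0,"wy": 0,"wz": 0,"hand": 1}
    - {"tx": 0.8,"ty": 0,"tz": 0,"wx": 0,"wy": 0,"wz": 0,"hand": 1}

```text
time_s: 21.28
tool_pos: [0.5424, -0.1973, 0.1447]
tcp_rot: [-0.0, 0.02, 1.0, 0.0]
ft_force: [-0.4, -0.2, -0.4]
width: 0.024
grasp_force: 10.0
```

>>> carry_out:
  commands:
    - {"tx": 0.8,"ty": 0,"tz": 0,"wx": 0,"wy": 0,"wz": 0,"hand": 1}
    - {"tx": 0.8,"ty": 0,"tz": 0,"wx": 0,"wy": 0,"wz": 0,"hand": 1}
    - {"tx": 0.8,"ty": 0,"tz": 0,"wx": 0,"wy": 0,"wz": 0,"hand": 1}
    - {"tx": 0.8,"ty": -0.1,"tz": 0,"wx": 0,"wy": 0,"wz": 0,"hand": 1}
    - {"tx": 0.7,"ty": 0,"tz": 0,"wx": 0,"wy": 0,"wz": 0,"hand": 1}

```text
time_s: 21.7
tool_pos: [0.6597, -0.2006, 0.1443]
tcp_rot: [-0.001, 0.02, 1.0, 0.0]
ft_force: [-0.4, -0.3, 0.2]
width: 0.0236
grasp_force: 10.0
```

>>> carry_out:
  commands:
    - {"tx": 0.5,"ty": 0,"tz": 0,"wx": 0,"wy": 0,"wz": 0,"hand": 1}
    - {"tx": 0.35,"ty": 0,"tz": 0,"wx": 0,"wy": 0,"wz": 0,"hand": 1}
    - {"tx": 0.2,"ty": 0,"tz": 0,"wx": 0,"wy": 0,"wz": 0,"hand": 1}
    - {"tx": 0,"ty": 0,"tz": 0,"wx": 0,"wy": 0,"wz": 0,"hand": 1}
    - {"tx": 0,"ty": 0,"tz": 0,"wx": 0,"wy": 0,"wz": 0,"hand": 1}

```text
time_s: 22.12
tool_pos: [0.6898, -0.2004, 0.1446]
tcp_rot: [-0.001, 0.02, 1.0, 0.0]
ft_force: [0.2, 0.4, -0.6]
width: 0.0235
grasp_force: 10.0
```

```bash
python3 look.py pics/w8.png | head -1
```

```text
[ 0.68963427 -0.20046307  0.14486211] [-5.07150896e-04  1.99574182e-02  9.99800684e-01  1.89551976e-04] [-0.44  0.47  1.42 -0.    1.26 -1.97] 0.02358519253113244
```

View pics/w8.png

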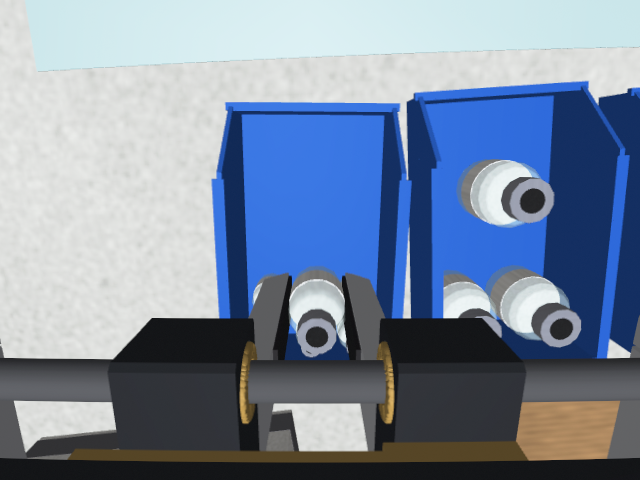

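The large vial stands upright in its bin (515,190). The small vial (316,320) is centred in its own bin, whose front corners are (228,105) and (398,106). I'll lower it.

>>> carry_out:
  commands:
    - {"tx": 0,"ty": 0,"tz": -0.7,"wx": 0,"wy": 0,"wz": 0,"hand": 1}
    - {"tx": 0,"ty": 0,"tz": -0.9,"wx": 0,"wy": 0,"wz": 0,"hand": 1}
    - {"tx": 0,"ty": 0,"tz": -0.9,"wx": 0,"wy": 0,"wz": 0,"hand": 1}
    - {"tx": 0,"ty": 0,"tz": -0.6,"wx": 0,"wy": 0,"wz": 0,"hand": 1}
    - {"tx": 0,"ty": 0,"tz": -0.3,"wx": 0,"wy": 0,"wz": 0,"hand": 1}

```text
time_s: 22.58
tool_pos: [0.6877, -0.1998, 0.0399]
tcp_rot: [-0.003, 0.02, 1.0, 0.001]
ft_force: [-0.3, -0.6, -1.0]
width: 0.0236
grasp_force: 10.0
```

>>> carry_out:
  commands:
    - {"tx": 0,"ty": 0,"tz": -0.2,"wx": 0,"wy": 0,"wz": 0,"hand": 1}
    - {"tx": 0,"ty": 0,"tz": -0.15,"wx": 0,"wy": 0,"wz": 0,"hand": 1}
    - {"tx": 0,"ty": 0,"tz": -0.1,"wx": 0,"wy": 0,"wz": 0,"hand": 1}
    - {"tx": 0,"ty": 0,"tz": 0,"wx": 0,"wy": 0,"wz": 0,"hand": 1}
    - {"tx": 0,"ty": 0,"tz": 0,"wx": 0,"wy": 0,"wz": 0,"hand": 1}

```text
time_s: 23.0
tool_pos: [0.691, -0.2009, 0.031]
tcp_rot: [0.001, 0.02, 1.0, -0.0]
ft_force: [0.1, 0.6, -0.4]
width: 0.0241
grasp_force: 10.0
```

>>> carry_out:
  commands:
    - {"tx": 0,"ty": 0,"tz": -0.06,"wx": 0,"wy": 0,"wz": 0,"hand": 1}
    - {"tx": 0,"ty": 0,"tz": 0,"wx": 0,"wy": 0,"wz": 0,"hand": 1}
    - {"tx": 0,"ty": 0,"tz": 0,"wx": 0,"wy": 0,"wz": 0,"hand": 1}

```text
time_s: 23.25
tool_pos: [0.6905, -0.2006, 0.0284]
tcp_rot: [0.0, 0.02, 1.0, -0.0]
ft_force: [-0.3, -0.1, 0.0]
width: 0.024
grasp_force: 10.0
```

Target 0.0240, so 4.4 mm still to go.

>>> carry_out:
  commands:
    - {"tx": 0,"ty": 0,"tz": -0.07,"wx": 0,"wy": 0,"wz": 0,"hand": 1}
    - {"tx": 0,"ty": 0,"tz": -0.06,"wx": 0,"wy": 0,"wz": 0,"hand": 1}
    - {"tx": 0,"ty": 0,"tz": 0,"wx": 0,"wy": 0,"wz": 0,"hand": 1}
    - {"tx": 0,"ty": 0,"tz": 0,"wx": 0,"wy": 0,"wz": 0,"hand": 1}
    - {"tx": 0,"ty": 0,"tz": 0,"wx": 0,"wy": 0,"wz": 0,"hand": 1}

```text
time_s: 23.67
tool_pos: [0.6902, -0.2005, 0.024]
tcp_rot: [-0.0, 0.02, 1.0, 0.0]
ft_force: [0.7, -0.9, 0.4]
width: 0.0239
grasp_force: 10.0
```

>>> carry_out:
  commands:
    - {"tx": 0,"ty": 0,"tz": -0.02,"wx": 0,"wy": 0,"wz": 0,"hand": 1}
    - {"tx": 0,"ty": 0,"tz": 0,"wx": 0,"wy": 0,"wz": 0,"hand": 1}
    - {"tx": 0,"ty": 0,"tz": 0,"wx": 0,"wy": 0,"wz": 0,"hand": 1}

```text
time_s: 23.92
tool_pos: [0.6903, -0.2006, 0.0239]
tcp_rot: [-0.0, 0.02, 1.0, -0.0]
ft_force: [-0.8, 1.8, 2.0]
width: 0.0234
grasp_force: 10.0
```

>>> carry_out:
  commands:
    - {"tx": 0,"ty": 0,"tz": 0,"wx": 0,"wy": 0,"wz": 0,"hand": 0.45}
    - {"tx": 0,"ty": 0,"tz": 0,"wx": 0,"wy": 0,"wz": 0,"hand": 0.23}
    - {"tx": 0,"ty": 0,"tz": 0,"wx": 0,"wy": 0,"wz": 0,"hand": 0.23}
    - {"tx": 0,"ty": 0,"tz": 0,"wx": 0,"wy": 0,"wz": 0,"hand": 0.23}
    - {"tx": 0,"ty": 0,"tz": 0,"wx": 0,"wy": 0,"wz": 0,"hand": 0.23}

```text
time_s: 24.33
tool_pos: [0.6903, -0.2006, 0.0234]
tcp_rot: [-0.0, 0.02, 1.0, 0.0]
ft_force: [-0.1, 0.5, -0.2]
width: 0.0363
grasp_force: 0.0
```

>>> carry_out:
  commands:
    - {"tx": 0,"ty": 0,"tz": 0.4,"wx": 0,"wy": 0,"wz": 0,"hand": 0.23}
    - {"tx": 0,"ty": 0,"tz": 0.9,"wx": 0,"wy": 0,"wz": 0,"hand": 0.23}
    - {"tx": 0,"ty": 0,"tz": 1,"wx": 0,"wy": 0,"wz": 0,"hand": 0.23}
    - {"tx": 0,"ty": 0,"tz": 1,"wx": 0,"wy": 0,"wz": 0,"hand": 0.23}
    - {"tx": 0,"ty": 0,"tz": 1,"wx": 0,"wy": 0,"wz": 0,"hand": 0.23}

```text
time_s: 24.75
tool_pos: [0.6903, -0.2006, 0.1549]
tcp_rot: [0.0, 0.02, 1.0, -0.0]
ft_force: [0.2, -0.7, 0.8]
width: 0.0362
grasp_force: 0.0
```

>>> carry_out:
  commands:
    - {"tx": -0.68,"ty": -0.383,"tz": 0,"wx": 0,"wy": 0,"wz": 0,"hand": -0.3}
    - {"tx": -0.68,"ty": -0.383,"tz": 0,"wx": 0,"wy": 0,"wz": 0,"hand": -0.3}
    - {"tx": -0.68,"ty": -0.383,"tz": 0,"wx": 0,"wy": 0,"wz": 0,"hand": -0.3}
    - {"tx": -0.68,"ty": -0.383,"tz": 0,"wx": 0,"wy": 0,"wz": 0,"hand": -0.3}
    - {"tx": -0.68,"ty": -0.383,"tz": 0,"wx": 0,"wy": 0,"wz": 0,"hand": -0.3}

```text
time_s: 25.17
tool_pos: [0.5875, -0.2585, 0.1537]
tcp_rot: [0.001, 0.02, 1.0, -0.0]
ft_force: [-0.3, -0.5, -0.4]
width: 0.0607
grasp_force: 0.0
```

>>> carry_out:
  commands:
    - {"tx": -0.68,"ty": -0.383,"tz": 0,"wx": 0,"wy": 0,"wz": 0,"hand": -0.3}
    - {"tx": -0.68,"ty": -0.383,"tz": 0,"wx": 0,"wy": 0,"wz": 0,"hand": -0.3}
    - {"tx": -0.68,"ty": -0.383,"tz": 0,"wx": 0,"wy": 0,"wz": 0,"hand": -0.3}
    - {"tx": -0.68,"ty": -0.383,"tz": 0,"wx": 0,"wy": 0,"wz": 0,"hand": -0.3}
    - {"tx": -0.68,"ty": -0.383,"tz": 0,"wx": 0,"wy": 0,"wz": 0,"hand": -0.3}

```text
time_s: 25.58
tool_pos: [0.4855, -0.3161, 0.1537]
tcp_rot: [0.0, 0.02, 1.0, -0.0]
ft_force: [0.5, -0.0, 0.2]
width: 0.0612
grasp_force: 0.0
```

>>> carry_out:
  commands:
    - {"tx": 0,"ty": 0,"tz": -1,"wx": 0,"wy": 0,"wz": 0,"hand": -0.3}
    - {"tx": 0,"ty": 0,"tz": -0.8,"wx": 0,"wy": 0,"wz": 0,"hand": -0.3}
    - {"tx": 0,"ty": 0,"tz": 0,"wx": 0,"wy": 0,"wz": 0,"hand": -0.3}
    - {"tx": 0,"ty": 0,"tz": 0,"wx": 0,"wy": 0,"wz": 0,"hand": -0.3}

```text
time_s: 25.92
tool_pos: [0.4858, -0.315, 0.0983]
tcp_rot: [-0.001, 0.02, 1.0, 0.001]
ft_force: [0.2, 0.2, 0.6]
width: 0.0611
grasp_force: 0.0
```

```bash
python3 look.py pics/w9.png
```

```text
[ 0.48673665 -0.31578568  0.09975356] [ 3.49859590e-04  1.98060207e-02  9.99803712e-01 -3.69738412e-04] [-0.77  0.23  1.82 -0.    1.09 -2.3 ] 0.060959699950194554
[ 41. 117.] 8999 zt 0.042 rect [ 399.5 -454.7] [61.5 83.3] 78.2
[313. 258.] 1489 zt 0.051 rect [ 486.  -316.8] [14.2 14.2] 18.4
[242. 288.] 581 zt 0.099 rect [ 481.5 -347.3] [20.9  9.3] 31.9
[391. 288.] 570 zt 0.099 rect [ 484.1 -281.8] [ 9.2 20.9] 52.5
```

View pics/w9.png

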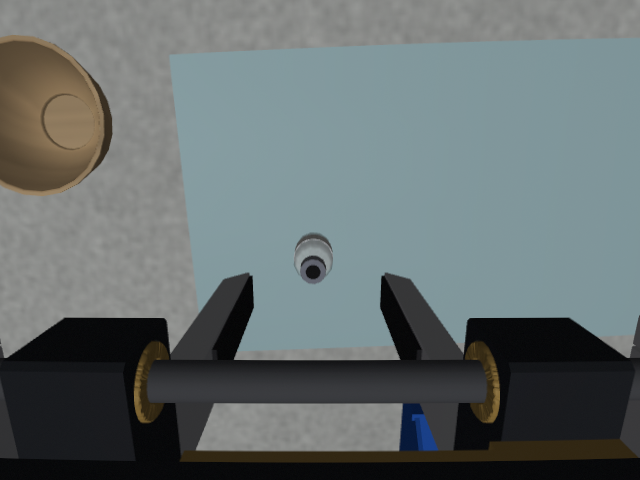

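The second small vial (313,258) is centred, and the bowl (45,115) is well clear. I'll descend and grip.

>>> carry_out:
  commands:
    - {"tx": 0,"ty": 0,"tz": -0.8,"wx": 0,"wy": 0,"wz": 0,"hand": -0.3}
    - {"tx": 0,"ty": 0,"tz": -0.8,"wx": 0,"wy": 0,"wz": 0,"hand": -0.3}
    - {"tx": 0,"ty": 0,"tz": -0.5,"wx": 0,"wy": 0,"wz": 0,"hand": -0.3}
    - {"tx": 0,"ty": 0,"tz": -0.34,"wx": 0,"wy": 0,"wz": 0,"hand": -0.3}
    - {"tx": 0,"ty": 0,"tz": -0.2,"wx": 0,"wy": 0,"wz": 0,"hand": -0.3}

```text
time_s: 26.38
tool_pos: [0.487, -0.3158, 0.0198]
tcp_rot: [0.0, 0.02, 1.0, -0.0]
ft_force: [0.1, 0.4, -0.3]
width: 0.0613
grasp_force: 0.0
```

>>> carry_out:
  commands:
    - {"tx": 0,"ty": 0,"tz": 0,"wx": 0,"wy": 0,"wz": 0,"hand": 0}
    - {"tx": 0,"ty": 0,"tz": 0,"wx": 0,"wy": 0,"wz": 0,"hand": 0.2}
    - {"tx": 0,"ty": 0,"tz": 0,"wx": 0,"wy": 0,"wz": 0,"hand": 0.35}
    - {"tx": 0,"ty": 0,"tz": 0,"wx": 0,"wy": 0,"wz": 0,"hand": 0.42}
    - {"tx": 0,"ty": 0,"tz": 0,"wx": 0,"wy": 0,"wz": 0,"hand": 0.45}

```text
time_s: 26.8
tool_pos: [0.4868, -0.3159, 0.0203]
tcp_rot: [0.001, 0.02, 1.0, -0.001]
ft_force: [-0.2, -0.0, 0.7]
width: 0.0313
grasp_force: 0.0
```

>>> carry_out:
  commands:
    - {"tx": 0,"ty": 0,"tz": 0,"wx": 0,"wy": 0,"wz": 0,"hand": 0.5}
    - {"tx": 0,"ty": 0,"tz": 0,"wx": 0,"wy": 0,"wz": 0,"hand": 0.7}
    - {"tx": 0,"ty": 0,"tz": 0,"wx": 0,"wy": 0,"wz": 0,"hand": 1}
    - {"tx": 0,"ty": 0,"tz": 0,"wx": 0,"wy": 0,"wz": 0,"hand": 1}
    - {"tx": 0,"ty": 0,"tz": 0,"wx": 0,"wy": 0,"wz": 0,"hand": 1}

```text
time_s: 27.22
tool_pos: [0.4866, -0.3158, 0.0199]
tcp_rot: [0.0, 0.02, 1.0, -0.0]
ft_force: [-0.9, 1.0, 3.5]
width: 0.0238
grasp_force: 10.0
```

>>> carry_out:
  commands:
    - {"tx": 0,"ty": 0,"tz": 0.5,"wx": 0,"wy": 0,"wz": 0,"hand": 1}
    - {"tx": 0,"ty": 0,"tz": 0.9,"wx": 0,"wy": 0,"wz": 0,"hand": 1}
    - {"tx": 0,"ty": 0,"tz": 1,"wx": 0,"wy": 0,"wz": 0,"hand": 1}
    - {"tx": 0,"ty": 0,"tz": 1,"wx": 0,"wy": 0,"wz": 0,"hand": 1}
    - {"tx": 0,"ty": 0,"tz": 0.8,"wx": 0,"wy": 0,"wz": 0,"hand": 1}

```text
time_s: 27.63
tool_pos: [0.4864, -0.3156, 0.1471]
tcp_rot: [0.0, 0.02, 1.0, -0.0]
ft_force: [0.7, 0.4, 0.2]
width: 0.0239
grasp_force: 10.0
```

>>> carry_out:
  commands:
    - {"tx": 0.4,"ty": 0.3,"tz": 0,"wx": 0,"wy": 0,"wz": 0,"hand": 1}
    - {"tx": 0.6,"ty": 0.45,"tz": 0,"wx": 0,"wy": 0,"wz": 0,"hand": 1}
    - {"tx": 0.6,"ty": 0.45,"tz": 0,"wx": 0,"wy": 0,"wz": 0,"hand": 1}
    - {"tx": 0.6,"ty": 0.45,"tz": 0,"wx": 0,"wy": 0,"wz": 0,"hand": 1}
    - {"tx": 0.6,"ty": 0.45,"tz": 0,"wx": 0,"wy": 0,"wz": 0,"hand": 1}

```text
time_s: 28.05
tool_pos: [0.5707, -0.2516, 0.1447]
tcp_rot: [-0.0, 0.02, 1.0, 0.0]
ft_force: [0.3, 0.3, -0.4]
width: 0.0235
grasp_force: 10.0
```

>>> carry_out:
  commands:
    - {"tx": 0.6,"ty": 0.45,"tz": 0,"wx": 0,"wy": 0,"wz": 0,"hand": 1}
    - {"tx": 0.6,"ty": 0.45,"tz": 0,"wx": 0,"wy": 0,"wz": 0,"hand": 1}
    - {"tx": 0.5,"ty": 0.4,"tz": 0,"wx": 0,"wy": 0,"wz": 0,"hand": 1}
    - {"tx": 0.4,"ty": 0.3,"tz": 0,"wx": 0,"wy": 0,"wz": 0,"hand": 1}
    - {"tx": 0.2,"ty": 0.16,"tz": 0,"wx": 0,"wy": 0,"wz": 0,"hand": 1}

```text
time_s: 28.47
tool_pos: [0.6402, -0.1984, 0.1448]
tcp_rot: [-0.0, 0.019, 1.0, 0.0]
ft_force: [1.4, 0.1, -0.6]
width: 0.0235
grasp_force: 10.0
```

>>> carry_out:
  commands:
    - {"tx": 0,"ty": 0,"tz": 0,"wx": 0,"wy": 0,"wz": 0,"hand": 1}
    - {"tx": 0,"ty": 0,"tz": 0,"wx": 0,"wy": 0,"wz": 0,"hand": 1}
    - {"tx": 0,"ty": 0,"tz": 0,"wx": 0,"wy": 0,"wz": 0,"hand": 1}

```text
time_s: 28.72
tool_pos: [0.6387, -0.2002, 0.1451]
tcp_rot: [-0.0, 0.02, 1.0, 0.0]
ft_force: [0.5, 1.0, -0.1]
width: 0.0239
grasp_force: 10.0
```

```bash
python3 look.py pics/w10.png | head -1
```

```text
[ 0.6386089  -0.20037417  0.14523792] [-2.53275364e-04  2.04245341e-02  9.99791365e-01 -1.86386858e-06] [-0.47  0.36  1.56 -0.    1.22 -2.  ] 0.024269913180199314
```

View pics/w10.png

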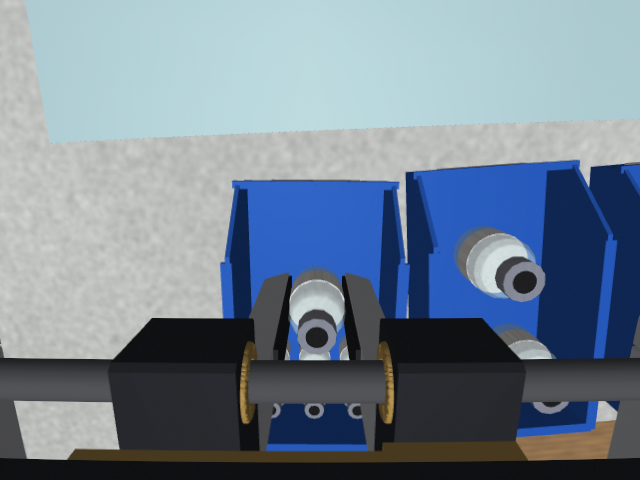

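The vial (316,310) is centred in the small-vial bin behind the front lip (row 183), with the first vial and the stock behind it. I'll lower it as before.

>>> carry_out:
  commands:
    - {"tx": 0,"ty": 0,"tz": -0.7,"wx": 0,"wy": 0,"wz": 0,"hand": 1}
    - {"tx": 0,"ty": 0,"tz": -0.9,"wx": 0,"wy": 0,"wz": 0,"hand": 1}
    - {"tx": 0,"ty": 0,"tz": -0.9,"wx": 0,"wy": 0,"wz": 0,"hand": 1}
    - {"tx": 0,"ty": 0,"tz": -0.6,"wx": 0,"wy": 0,"wz": 0,"hand": 1}
    - {"tx": 0,"ty": 0,"tz": -0.3,"wx": 0,"wy": 0,"wz": 0,"hand": 1}

```text
time_s: 29.18
tool_pos: [0.6369, -0.1995, 0.0401]
tcp_rot: [-0.002, 0.021, 1.0, 0.001]
ft_force: [0.2, 0.6, 0.6]
width: 0.0238
grasp_force: 10.0
```

>>> carry_out:
  commands:
    - {"tx": 0,"ty": 0,"tz": -0.2,"wx": 0,"wy": 0,"wz": 0,"hand": 1}
    - {"tx": 0,"ty": 0,"tz": -0.15,"wx": 0,"wy": 0,"wz": 0,"hand": 1}
    - {"tx": 0,"ty": 0,"tz": -0.1,"wx": 0,"wy": 0,"wz": 0,"hand": 1}
    - {"tx": 0,"ty": 0,"tz": 0,"wx": 0,"wy": 0,"wz": 0,"hand": 1}
    - {"tx": 0,"ty": 0,"tz": 0,"wx": 0,"wy": 0,"wz": 0,"hand": 1}

```text
time_s: 29.6
tool_pos: [0.6399, -0.2, 0.0309]
tcp_rot: [0.001, 0.02, 1.0, -0.0]
ft_force: [0.7, 0.9, -0.1]
width: 0.0235
grasp_force: 10.0
```

>>> carry_out:
  commands:
    - {"tx": 0,"ty": 0,"tz": -0.06,"wx": 0,"wy": 0,"wz": 0,"hand": 1}
    - {"tx": 0,"ty": 0,"tz": -0.05,"wx": 0,"wy": 0,"wz": 0,"hand": 1}
    - {"tx": 0,"ty": 0,"tz": 0,"wx": 0,"wy": 0,"wz": 0,"hand": 1}
    - {"tx": 0,"ty": 0,"tz": 0,"wx": 0,"wy": 0,"wz": 0,"hand": 1}
    - {"tx": 0,"ty": 0,"tz": 0,"wx": 0,"wy": 0,"wz": 0,"hand": 1}

```text
time_s: 30.02
tool_pos: [0.6393, -0.1997, 0.0266]
tcp_rot: [0.0, 0.02, 1.0, -0.0]
ft_force: [-0.1, -0.4, -1.3]
width: 0.0238
grasp_force: 10.0
```

>>> carry_out:
  commands:
    - {"tx": 0,"ty": 0,"tz": -0.05,"wx": 0,"wy": 0,"wz": 0,"hand": 1}
    - {"tx": 0,"ty": 0,"tz": -0.03,"wx": 0,"wy": 0,"wz": 0,"hand": 1}
    - {"tx": 0,"ty": 0,"tz": 0,"wx": 0,"wy": 0,"wz": 0,"hand": 1}
    - {"tx": 0,"ty": 0,"tz": 0,"wx": 0,"wy": 0,"wz": 0,"hand": 1}
    - {"tx": 0,"ty": 0,"tz": 0,"wx": 0,"wy": 0,"wz": 0,"hand": 1}

```text
time_s: 30.43
tool_pos: [0.6392, -0.1996, 0.0241]
tcp_rot: [-0.0, 0.02, 1.0, 0.0]
ft_force: [0.1, -0.7, -0.8]
width: 0.0239
grasp_force: 10.0
```

>>> carry_out:
  commands:
    - {"tx": 0,"ty": 0,"tz": -0.02,"wx": 0,"wy": 0,"wz": 0,"hand": 1}
    - {"tx": 0,"ty": 0,"tz": 0,"wx": 0,"wy": 0,"wz": 0,"hand": 1}
    - {"tx": 0,"ty": 0,"tz": 0,"wx": 0,"wy": 0,"wz": 0,"hand": 1}

```text
time_s: 30.68
tool_pos: [0.6394, -0.1997, 0.0239]
tcp_rot: [0.0, 0.02, 1.0, -0.0]
ft_force: [-1.1, 0.5, 2.9]
width: 0.0233
grasp_force: 10.0
```

Contact felt. I'll release, rise and back off towards the robot.

>>> carry_out:
  commands:
    - {"tx": 0,"ty": 0,"tz": 0,"wx": 0,"wy": 0,"wz": 0,"hand": 0.45}
    - {"tx": 0,"ty": 0,"tz": 0,"wx": 0,"wy": 0,"wz": 0,"hand": 0.23}
    - {"tx": 0,"ty": 0,"tz": 0,"wx": 0,"wy": 0,"wz": 0,"hand": 0.23}
    - {"tx": 0,"ty": 0,"tz": 0,"wx": 0,"wy": 0,"wz": 0,"hand": 0.23}
    - {"tx": 0,"ty": 0,"tz": 0,"wx": 0,"wy": 0,"wz": 0,"hand": 0.23}

```text
time_s: 31.1
tool_pos: [0.6392, -0.1996, 0.0234]
tcp_rot: [-0.0, 0.02, 1.0, 0.0]
ft_force: [0.8, 1.4, -0.5]
width: 0.0361
grasp_force: 0.0
```

>>> carry_out:
  commands:
    - {"tx": 0,"ty": 0,"tz": 0.4,"wx": 0,"wy": 0,"wz": 0,"hand": 0.23}
    - {"tx": 0,"ty": 0,"tz": 0.9,"wx": 0,"wy": 0,"wz": 0,"hand": 0.23}
    - {"tx": 0,"ty": 0,"tz": 1,"wx": 0,"wy": 0,"wz": 0,"hand": 0.23}
    - {"tx": 0,"ty": 0,"tz": 1,"wx": 0,"wy": 0,"wz": 0,"hand": 0.23}
    - {"tx": 0,"ty": 0,"tz": 1,"wx": 0,"wy": 0,"wz": 0,"hand": 0.23}

```text
time_s: 31.52
tool_pos: [0.6393, -0.1997, 0.1549]
tcp_rot: [0.0, 0.02, 1.0, -0.0]
ft_force: [1.0, -0.6, 0.3]
width: 0.0361
grasp_force: 0.0
```

>>> carry_out:
  commands:
    - {"tx": -0.7,"ty": -0.7,"tz": 0.5,"wx": 0,"wy": 0,"wz": 0,"hand": 0.23}
    - {"tx": -0.7,"ty": -0.7,"tz": 0.5,"wx": 0,"wy": 0,"wz": 0,"hand": 0.23}
    - {"tx": -0.7,"ty": -0.7,"tz": 0.5,"wx": 0,"wy": 0,"wz": 0,"hand": 0.23}
    - {"tx": -0.7,"ty": -0.7,"tz": 0.5,"wx": 0,"wy": 0,"wz": 0,"hand": 0.23}
    - {"tx": -0.7,"ty": -0.7,"tz": 0.5,"wx": 0,"wy": 0,"wz": 0,"hand": 0.23}

```text
time_s: 31.93
tool_pos: [0.5333, -0.3054, 0.2294]
tcp_rot: [0.0, 0.02, 1.0, -0.0]
ft_force: [1.0, -1.0, -0.5]
width: 0.0362
grasp_force: 0.0
```

>>> carry_out:
  commands:
    - {"tx": -0.7,"ty": -0.7,"tz": 0,"wx": 0,"wy": 0,"wz": 0,"hand": 0.23}
    - {"tx": -0.6,"ty": -0.7,"tz": 0,"wx": 0,"wy": 0,"wz": 0,"hand": 0.23}
    - {"tx": -0.5,"ty": -0.5,"tz": 0,"wx": 0,"wy": 0,"wz": 0,"hand": 0.23}
    - {"tx": 0,"ty": 0,"tz": 0,"wx": 0,"wy": 0,"wz": 0,"hand": 0.23}
    - {"tx": 0,"ty": 0,"tz": 0,"wx": 0,"wy": 0,"wz": 0,"hand": 0.23}

```text
time_s: 32.35
tool_pos: [0.4799, -0.3622, 0.2284]
tcp_rot: [0.0, 0.021, 1.0, -0.0]
ft_force: [0.6, -0.7, -0.4]
width: 0.0362
grasp_force: 0.0
```

```bash
python3 - <<'E'
from h import *
C=cam("top"); p,d=arm.read_camera("top"); P=cloud(C,d)
cv2.imwrite("pics/top1.png",cv2.resize(p[120:345,130:515,::-1],None,fx=2,fy=2,interpolation=cv2.INTER_CUBIC))
q=P[280:305,215:245]; q=q[q[...,2]>.026]; print("oxi",q.mean(0).round(4))
for n,(x,y) in dict(bottle=(.652,.2125),carton=(.659,.072),large=(.658,-.071),s1=(.690,-.2005),s2=(.639,-.2)).items():
    s=P[(np.hypot(P[...,0]-x,P[...,1]-y)<.02)]; z=np.nanpercentile(s[:,2],97); t=s[s[:,2]>z-.006]; print(n,"top z %.3f"%z,t.mean(0).round(3))
E
```

```text
oxi [0.435  0.2014 0.0302]
bottle top z 0.079 [0.652 0.213 0.076]
carton top z 0.035 [0.659 0.072 0.032]
large top z 0.076 [ 0.658 -0.071  0.074]
s1 top z 0.055 [ 0.689 -0.199  0.053]
s2 top z 0.055 [ 0.638 -0.199  0.054]
```

View pics/top1.png

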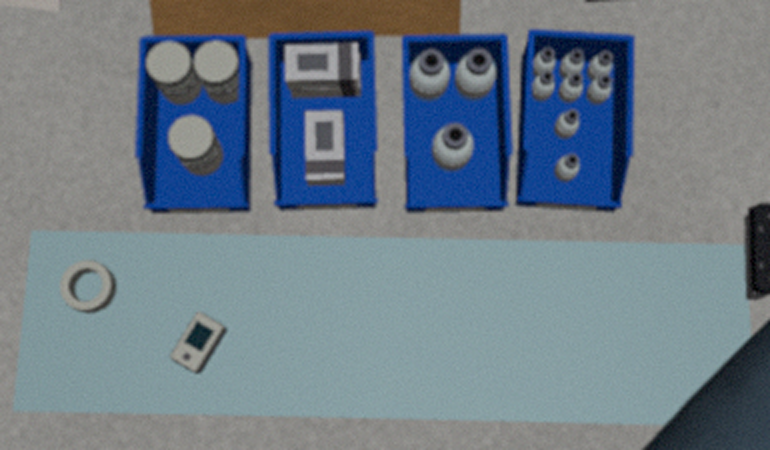

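All five are standing or lying in the right bins at the expected heights, in front of the stock (bottle (195,140), carton (325,145), large vial (453,145), small vials (567,123) and (567,167)). The oximeter (198,342) has not moved.

```bash
python3 -c "from workcell import arm; print(arm.job_done())"
```

```text
the job is handed in; nothing more can be done
None
```

The job is handed in: all five medicines are in their matching bins (vials and bottle upright, carton flat), the oximeter is where it lay, and it took about 32 s of the 128 s allowed.

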